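# Snap the open sandwich mould shut

## Task

Close the blue and white hinged sandwich mould that stands open on the bamboo board in the sink: swing its white lid over by the red handle, bring it into line sideways so that the two steel pegs enter their sockets, and press it down until both front catches snap and the two halves meet flush. Then let go, and leave the salt and pepper shakers and the spoon rest where they stand.

Things in the scene. Friction and masses are not known exactly. Their poses are not given: they have to be found in the camera images.
- mould_hinge (a point): Middle of the hinge axis of the sandwich mould, whose grey stand (104 x 178 mm) is held level and fast on the board (board top z = 0.130, this point 42 mm above) by suction feet. Axes: z up, y along the hinge; the blue lower half spans x = -10 to -106 mm; the open white lid (140 mm along y, 100 mm deep, 30 mm thick) leans to +x.
- mould_front (a point): Fixed point on the stand's middle line. In mould_hinge axes the lid's red handle (cylinder 22 mm thick, 28 mm long along y, gripped on its flat ends, centre 36 mm beyond the lid's edge) has its centre at x = -0.142 cos q + 0.012 sin q, z = 0.142 sin q + 0.012 cos q, y = d, for lid angle q. d is not reported: the lid slides on its pin (1.5 N) by up to 16 mm either way. This point: q = 0, d = 0.
- mould_pegs (a point): Midway between the tips of two round-tipped steel pegs (60 mm apart, 8 mm thick, 18 mm tall) on the lower half's front rim, if it sat central. But the lower half is clamped fast up to 12 mm either way along y, an offset e that is not reported. The pegs enter the lid's sockets only if d - e is within about 2 mm of 0; else the lid lands on them, ajar by about 0.17 rad.
- mould_catches (a point): Midway between the noses of two white sprung catches on the lower half's front (y = e +- 58 mm, 16 mm wide, tops 56 mm above the board, outer faces 123 mm from the hinge axis). From lid angle 0.11 rad the lid's tongues press on them; about 10 to 20 N down on the handle snaps the lid under both, and they pull it to 0 and hold it.
- lid (a joint): Opening angle of the white lid (rad): 0 fully shut and flush (a stop), pi/2 upright, at most 2.75 folded back. The hinge is stiff (about 0.3 N m): the lid, about 0.3 kg, stays where it is left.
- shaker_salt_mid (a point): Centre of a steel and glass shaker, 44 mm in diameter, 89 mm tall, standing loose on the board; a bystander.
- shaker_pepper_mid (a point): Centre of the other, like shaker, 44 mm in diameter, 89 mm tall, standing loose on the board; a bystander.
- spoon_rest_mid (a point): Centre of the small blue and white boat-shaped spoon rest, 38 x 68 x 16 mm, lying loose on the board; a bystander.

How it is judged:
At the end, for the whole second after the job is handed in: The lid is shut flush (within 0.02 rad, 2 mm at the front edge) and at rest, held by its catches alone, and the two shakers and the spoon rest are within 20 mm of where they stood (value of joint lid below 0.02 rad and velocity of joint lid between -0.05 and 0.05 rad/s and distance of each of shaker_salt_mid, shaker_pepper_mid, spoon_rest_mid from where it was at the start of the episode below 0.02 m); the robot touches nothing.
It fails at once if a shaker is knocked over (angle between any of shaker_salt_mid, shaker_pepper_mid's own z axis and vertical above 0.5 rad).
It also fails if it takes over 64 s, if anything falls off the work surface, if the arm or the gripper's body presses on something with over 40 N, if the wrist force passes 120 N, or if a joint passes its speed limit or range.

## Robot

A 7-joint arm with a two-finger parallel gripper is mounted at the origin on a cart in front of the work surface, level with it; the furniture and walls round the work are solid. World frame = base frame: x ahead of the robot, y to its left, z up, the work surface at z = 0. Lengths are in m, angles in rad, forces in N, time in s.
With the tool pointing down it reaches from about 0.4 to 0.85 m from the base axis. Payload 4.5 kg.
Tool frame: the origin (TCP) lies on the centre line of the jaws, within the pads' length; the fingertips stand tcp_to_tips ahead of it and the grasp point (between the pads) lies 2 mm behind it (tcp_to_tips is the distance from the TCP to the fingertips, in m); z points along the fingers, y is the direction in which the jaws open and shut (so a half turn about z gives the same grasp; the last joint's range is limited). The gripper opens to 88 mm and grips with 3 to 60 N. Pads are 18 mm wide; open, the fingers measure 123 mm over their backs; the gripper's body (75 mm by 187 mm) begins 45 mm behind the grasp point.
Start: joints at [-1.125, 0.689, -0.195, 1.565, 0.157, 0.902, -0.215], TCP at [0.25, 0.573, 0.256] pointing down, gripper open.
Joint ranges: [-3.01, 3.01], [-0.46, 2.08], [-1.47, 1.51], [0.13, 2.56], [-1, 4.14], [0.04, 2.09], [-2.66, 2.66]. Speed limits (rad/s): [2.57, 2.57, 3.14, 3.14, 3.14, 3.14, 3.14].

## Interface

Orientations are given as [roll, pitch, yaw] about the fixed x, y, z axes, in that order (R = Rz(yaw) Ry(pitch) Rx(roll)).
In Python, from plant import * gives the robot as it stands.
- The arm moves only by the tool play_rows, never from a script. Its argument "steps" is a list of rows, each a list of 7 numbers: the shift along the tool's x, y, z in mm, then the turn, a rotation vector about the tool's x, y, z in rad, then the finger opening in mm, from 0 to 88.1. In form: [[x, y, z, ax, ay, az, claw], ...]. A call has 1 to 20 rows; each row shifts and turns the commanded pose from where the row before left it, along the tool's axes as they then stand; what a row does not reach is not made up. A row lasts 1/8 s, in which the tool goes at most 62.5 mm and 10.7 degrees, less where a joint would pass 70% of its speed; a pose out of reach is approached as far as the arm can. A call is refused whole if a number of a shift passes 62.5 or a number of a turn 0.188, either way. A call with a gripper value outside its range is refused whole. The fingers move at their own pace and stop on an object; the grip force is fixed at half the most. Time passes only in rows, so rows that do not move let the fingers close. It gives the time, the measured TCP pose, the force and the opening at its end, in the units of the state.
- get_obs(): the state, without advancing time (a new reading comes with each control period).
- read_camera(name): name is "scene" or "top" or "wrist"; returns a dict with "img" (384x512x3 uint8, red, green, blue), "fx", "fy", "cx", "cy" (pixels), "rvec" (rotation vector, rad) and "tvec" (3), from world to camera coordinates, as OpenCV has them; the wrist camera has in their place "tool_from_camera" (4x4, takes a point from camera to tool coordinates, whose origin is the TCP and whose axes are the flange's). Camera axes: x right, y down, z forward; pixel columns grow to the right and rows downward; lengths in m; the calibration is good to about 2 mm. A picture is of the moment at which its call begins: read the wrist's pose just before it. There is no depth.
- close_job(): hands the job in, once; it reports no verdict.
The state is a dict: "time": time; "joint_pos": joint angles; "joint_vel": joint speeds; "joint_efforts": joint torques, N m; "position": TCP position; "eef_rot": TCP orientation; "ft_force": force on the tool from outside, world axes, zero at the start; "torque": the same for the moment, N m; "grip_width": finger opening in m.
Only numpy, scipy, OpenCV 4.12 (cv2) and the standard library are available. Lean on these libraries where they do the work, as an engineer would, in place of code of your own. Each camera call takes 0.05 s, during which the arm holds its last target.

## Working session

There is one attempt and no reset: what is moved stays moved. The work goes in short steps, Python scripts to look and compute and a tool call to move; the robot and the scene stay as the last step left them, time stands still between calls to the robot, and variables do not carry over. Pictures are saved under pics/ and viewed, and the job is handed in when it is done.

Besides the shell and the picture viewer there is one more tool, called after "Request:" as name(argument=value, ...) on one line, values as JSON. play_rows: Moves the arm, as the interface text tells. Its arguments: {"type":"object","properties":{"steps":{"type":"array","items":{"type":"array","items":{"type":"number"}}}},"required":["steps"]}

```bash
mkdir -p pics; ls
cat > h.py <<'E'
from plant import *
import numpy as np, cv2
def cam(n):
    c=read_camera(n); return c
def save(n,f,c=None):
    c=c or cam(n); cv2.imwrite('pics/'+f,cv2.cvtColor(c['img'],cv2.COLOR_RGB2BGR)); return c
def ray(c,uv):
    R=cv2.Rodrigues(np.array(c['rvec'],float))[0]; t=np.array(c['tvec'],float).ravel()
    o=-R.T@t; d=R.T@np.array([(uv[0]-c['cx'])/c['fx'],(uv[1]-c['cy'])/c['fy'],1.]); return o,d/np.linalg.norm(d)
def onz(c,uv,z):
    o,d=ray(c,uv); return o+d*(z-o[2])/d[2]
def proj(c,P):
    return cv2.projectPoints(np.array(P,float).reshape(-1,3),np.array(c['rvec'],float),np.array(c['tvec'],float),np.array([[c['fx'],0,c['cx']],[0,c['fy'],c['cy']],[0,0,1.]]),None)[0].reshape(-1,2)
def tri(c1,u1,c2,u2):
    o1,d1=ray(c1,u1);o2,d2=ray(c2,u2)
    s=np.linalg.lstsq(np.c_[d1,-d2],o2-o1,rcond=None)[0]
    a=o1+d1*s[0];b=o2+d2*s[1]; return (a+b)/2,np.linalg.norm(a-b)
E
python3 - <<'E'
from h import *
import pickle
print(get_obs())
D={}
for n in ['scene','top','wrist']:
    D[n]=save(n,n+'0.png')
pickle.dump(D,open('D0.pkl','wb'))
for n in D: print({k:v for k,v in D[n].items() if k!='img'})
E
```

```text
pics
{'time': 0.0, 'joint_pos': array([-1.12518437,  0.68998478, -0.19453411,  1.56633653,  0.15732241,
        0.90250423, -0.21512989]), 'joint_vel': array([ 0.00081927, -0.00115273,  0.00104152,  0.0010398 , -0.00192307,
       -0.00142559,  0.00042219]), 'joint_efforts': array([-7.74421223e-04, -5.27549994e+01, -1.26666125e+00, -1.53428990e+01,
       -5.25733398e-02,  6.80428493e-03,  1.83706024e-04]), 'position': array([0.24996752, 0.57218108, 0.25491203]), 'eef_rot': array([-3.13976061e+00,  1.38562952e-04,  2.72986385e+00]), 'ft_force': array([0.00522415, 0.11418906, 0.13924893]), 'torque': array([-0.00276241, -0.02628277,  0.0314521 ]), 'grip_width': 0.08793621830632915}
{'fx': 360.5519471184922, 'fy': 360.5519471184922, 'cx': 257.1227717436386, 'cy': 188.7093490323833, 'rvec': array([ 0.7141323 , -2.70928882,  1.01504111]), 'tvec': array([0.48119214, 0.43513896, 0.77732448])}
{'fx': 363.24733235899413, 'fy': 363.24733235899413, 'cx': 255.17302855594332, 'cy': 192.9100466253373, 'rvec': array([ 2.15539935, -2.05696653,  0.21418454]), 'tvec': array([-0.11042871,  0.61977922,  0.92725736])}
{'fx': 265.6807527851935, 'fy': 265.6807527851935, 'cx': 258.6312133743408, 'cy': 192.39857098298387, 'tool_from_camera': array([[-8.60203194e-04, -9.49534026e-01, -3.13662866e-01,
         8.14841995e-02],
       [ 9.99999624e-01, -8.52512071e-04, -1.61682039e-04,
        -5.31768742e-04],
       [-1.13878782e-04, -3.13662887e-01,  9.49534402e-01,
        -1.29529922e-01],
       [ 0.00000000e+00,  0.00000000e+00,  0.00000000e+00,
         1.00000000e+00]])}
```

View pics/scene0.png

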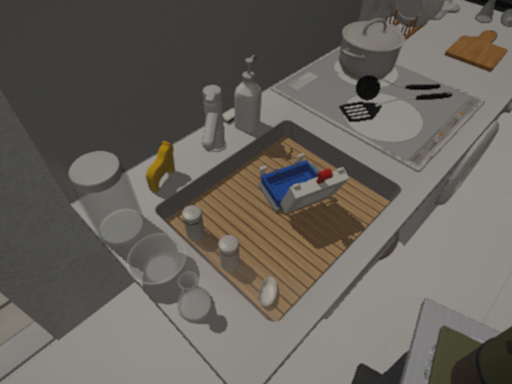

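View pics/top0.png

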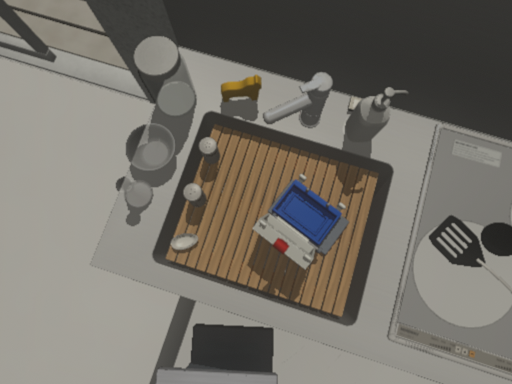

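View pics/wrist0.png

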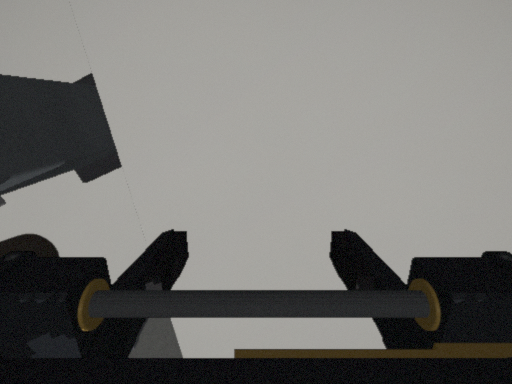

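Run:
```python
from h import *
import pickle
D=pickle.load(open('D0.pkl','rb'))
def crop(n,x0,y0,w,h,s,f):
    i=D[n]['img'][y0:y0+h,x0:x0+w]; i=np.clip((i/255.)**0.6*255,0,255).astype(np.uint8)
    i=cv2.resize(i,None,fx=s,fy=s,interpolation=cv2.INTER_CUBIC); cv2.imwrite('pics/'+f,i[:,:,::-1])
crop('top',240,165,120,110,6,'tc.png'); crop('scene',250,145,110,80,7,'sc.png')
for n,uvs in [('top',[(303,178),(341,206),(307,212),(281,246),(208,145),(192,192),(184,243),(212,125),(385,170)]),]:
    for uv in uvs: print(uv,onz(D[n],uv,0.17).round(3))
c=D['top'];print('campos',ray(c,(0,0))[0],ray(D['scene'],(0,0))[0])
```

```text
(303, 178) [ 0.645 -0.198  0.17 ]
(341, 206) [ 0.579 -0.292  0.17 ]
(307, 212) [ 0.561 -0.21   0.17 ]
(281, 246) [ 0.477 -0.15   0.17 ]
(208, 145) [0.719 0.041 0.17 ]
(192, 192) [0.597 0.071 0.17 ]
(184, 243) [0.473 0.08  0.17 ]
(212, 125) [0.773 0.035 0.17 ]
(385, 170) [ 0.675 -0.4    0.17 ]
campos [ 0.41696873 -0.09413795  1.03605122] [0.34478909 0.39782612 0.86485837]
```

View pics/tc.png

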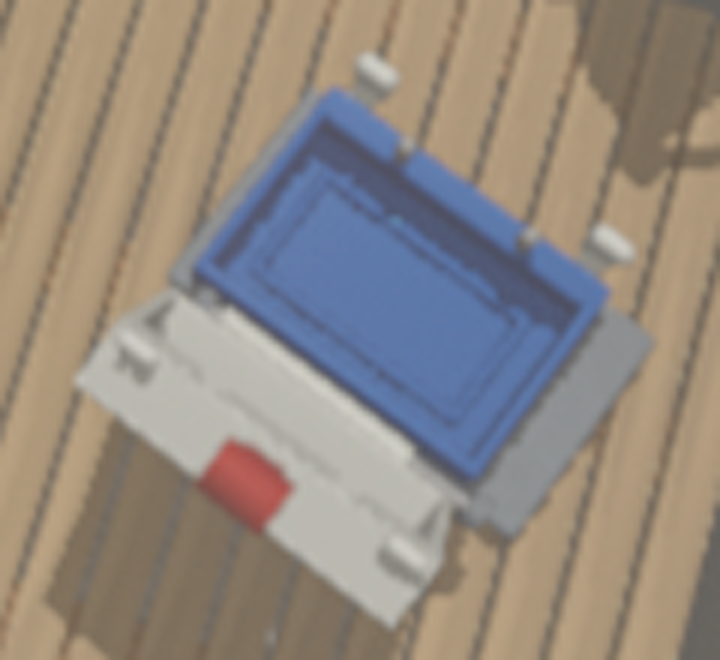

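View pics/sc.png

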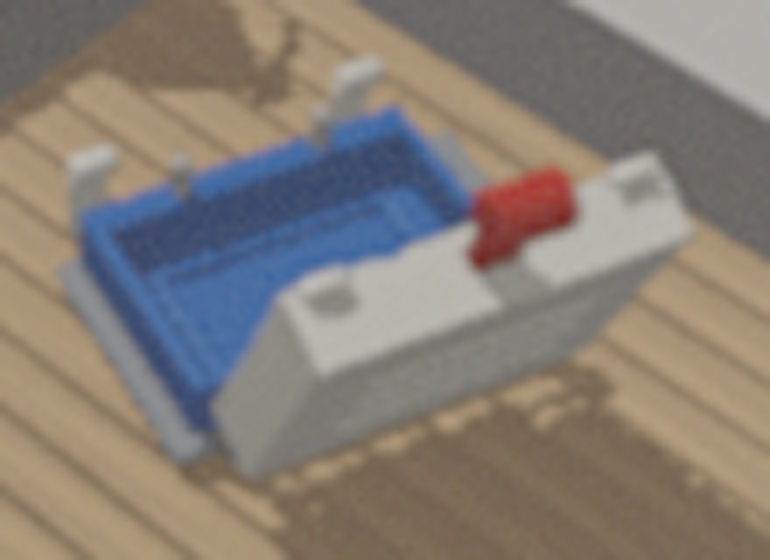

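```bash
python3 - <<'E'
from h import *
import pickle
D=pickle.load(open('D0.pkl','rb'));T,S=D['top'],D['scene']
t=lambda x,y:(x/6+240-.42,y/6+165-.42); s=lambda x,y:(x/7+250-.43,y/7+145-.43)
P={}
for n,a,b in [('c1',(377,72),(92,160)),('c2',(611,243),(357,72)),('p1',(405,146),(180,163)),('p2',(528,236),(325,113)),('h',(247,486),(525,208)),
 ('lidA',(75,380),(320,377)),('lidB',(395,628),(690,232)),('blue1',(333,90),(85,213)),('blue2',(610,292),(395,108))]:
    P[n],e=tri(T,t(*a),S,s(*b)); print(n,P[n].round(4),round(e,4))
y=P['c2']-P['c1'];y[2]=0;y/=np.linalg.norm(y);x=np.array([y[1],-y[0],0])
yaw=np.arctan2(x[1],x[0]);print('xm',x,'ym',y,yaw)
cat=(P['c1']+P['c2'])/2
hx=cat+x*0.12
for n in P: print(n,((P[n]-cat)@x).round(4),((P[n]-cat)@y).round(4),P[n][2].round(4))
for a in [(650,345),(505,535),(315,95),(180,280)]:
  q=onz(T,t(*a),0.15);print('stand',((q-cat)@x).round(4),((q-cat)@y).round(4))
o=get_obs();print(o['position'],o['eef_rot'])
from scipy.spatial.transform import Rotation as R
print(R.from_euler('xyz',o['eef_rot']).as_matrix().round(3))
E
ls; python3 -c "
import plant;print([n for n in dir(plant) if n[0]!='_'])"; python3 -c "
from plant import *
print(tcp_to_tips)"
```

```text
c1 [ 0.646  -0.1954  0.1816] 0.0015
c2 [ 0.5799 -0.29    0.181 ] 0.0009
p1 [ 0.6148 -0.2067  0.1861] 0.0015
p2 [ 0.5791 -0.2556  0.1886] 0.0004
h [ 0.4688 -0.1408  0.3006] 0.0008
lidA [ 0.506  -0.0809  0.2594] 0.0002
lidB [ 0.4258 -0.1962  0.2606] 0.0024
blue1 [ 0.6401 -0.1789  0.171 ] 0.0008
blue2 [ 0.5627 -0.2926  0.1674] 0.0016
xm [-0.81938031  0.5732503   0.        ] ym [-0.5732503  -0.81938031  0.        ] 2.531125499946672
c1 0.0 -0.0577 0.1816
c2 0.0 0.0577 0.181
p1 0.0192 -0.0306 0.1861
p2 0.0204 0.03 0.1886
h 0.1766 -0.0008 0.3006
lidA 0.1804 -0.0713 0.2594
lidB 0.18 0.0692 0.2606
blue1 0.0143 -0.0678 0.171
blue2 0.0126 0.0697 0.1674
stand 0.0165 0.0972
stand 0.1151 0.0948
stand 0.0154 -0.0736
stand 0.1123 -0.071
[0.24999426 0.57233466 0.25508334] [-3.14018407e+00  1.04118894e-04  2.72988195e+00]
[[-0.916  0.4   -0.   ]
 [ 0.4    0.916 -0.001]
 [-0.    -0.001 -1.   ]]
D0.pkl
h.py
pics
['PlanningError', 'close_job', 'get_obs', 'read_camera', 'tcp_to_tips']
0.017
```

Request:
play_rows(steps=[[0, 0, -42, 0, 0, 0, 88], [0, 0, -42, 0, 0, 0, 88], [0, 0, -42, 0, 0, 0, 88], [0, 0, -42, 0, 0, 0, 88], [-33, -26, 0, 0, 0, 0, 88], [-33, -26, 0, 0, 0, 0, 88], [-33, -26, 0, 0, 0, 0, 88], [-33, -26, 0, 0, 0, 0, 88], [-33, -26, 0, 0, 0, 0, 88], [-33, -26, 0, 0, 0, 0, 88], [-33, -26, 0, 0, 0, 0, 88], [-33, -26, 0, 0, 0, 0, 88], [-33, -26, 0, 0, 0, 0, 88], [-33, -26, 0, 0, 0, 0, 88], [0, 0, 0, 0, 0, 0.1, 88], [0, 0, 0, 0, 0, 0.1, 88]])

```text
time: 2.15
position: [0.4486, 0.2016, 0.4235]
eef_rot: [-3.141, -0.0, 2.525]
ft_force: [0.4, 0.4, -0.1]
grip_width: 0.0877
```

Request:
play_rows(steps=[[-32, -34, 0, 0, 0, 0, 88], [-32, -34, 0, 0, 0, 0, 88], [-32, -34, 0, 0, 0, 0, 88], [-32, -34, 0, 0, 0, 0, 88], [-32, -34, 0, 0, 0, 0, 88], [-32, -34, 0, 0, 0, 0, 88], [-32, -34, 0, 0, 0, 0, 88], [-32, -34, 0, 0, 0, 0, 88], [0, 0, 0, 0, 0, 0, 88], [0, 0, 0, 0, 0, 0, 88]])

```text
time: 3.4
position: [0.5017, -0.1663, 0.4234]
eef_rot: [3.141, -0.001, 2.53]
ft_force: [0.1, 0.3, -0.1]
grip_width: 0.088
```

```bash
cat >> h.py <<'E'
from scipy.spatial.transform import Rotation as Rn
def wrist(f=None):
    o=get_obs(); c=dict(read_camera('wrist'))
    T=np.eye(4); T[:3,:3]=Rn.from_euler('xyz',o['eef_rot']).as_matrix(); T[:3,3]=o['position']
    W=np.linalg.inv(T@c['tool_from_camera']); c['rvec']=cv2.Rodrigues(W[:3,:3])[0].ravel(); c['tvec']=W[:3,3]
    if f: save('wrist',f,c)
    return c,o
def big(c,x0,y0,w,h,s,f,g=.6):
    i=c['img'][y0:y0+h,x0:x0+w]; i=np.clip((i/255.)**g*255,0,255).astype(np.uint8)
    i=cv2.resize(i,None,fx=s,fy=s,interpolation=cv2.INTER_CUBIC); cv2.imwrite('pics/'+f,i[:,:,::-1])
E
python3 - <<'E'
from h import *
import pickle
c,o=wrist(); print(o['position'],o['eef_rot'],o['ft_force'])
pickle.dump(c,open('W1.pkl','wb'))
big(c,0,0,512,384,1.5,'w1.png')
E
```

```text
[ 0.50173068 -0.16630472  0.42336767] [ 3.14095175e+00 -1.28618080e-03  2.53048671e+00] [ 0.13412147  0.33386797 -0.10973189]
```

View pics/w1.png

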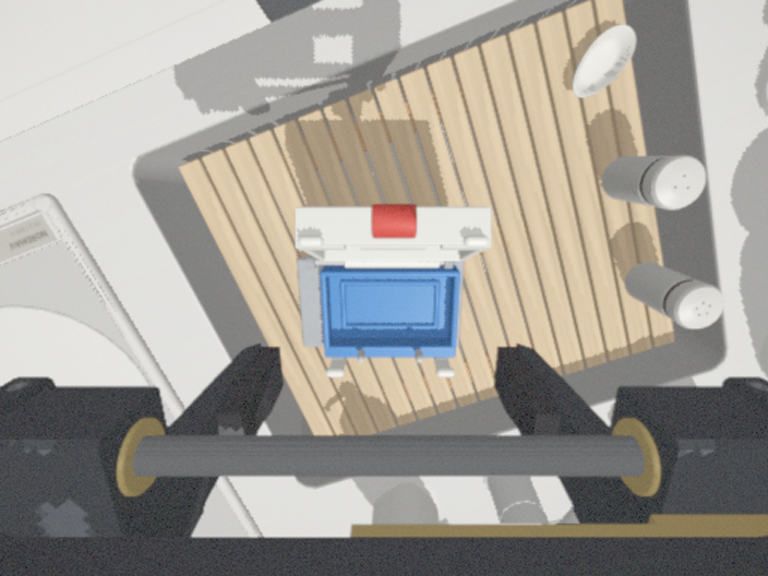

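Run:
```python
from h import *
import pickle
c=pickle.load(open('W1.pkl','rb'))
big(c,190,130,150,125,5,'w1c.png')
im=c['img'].astype(int);r=(im[...,0]>1.8*im[...,1])&(im[...,0]>60)
r[:130]=0;r[200:]=0;ys,xs=np.nonzero(r);print(xs.min(),xs.max(),ys.min(),ys.max(),xs.mean(),ys.mean())
```

```text
248 277 136 157 262.2059282371295 146.5132605304212
```

View pics/w1c.png

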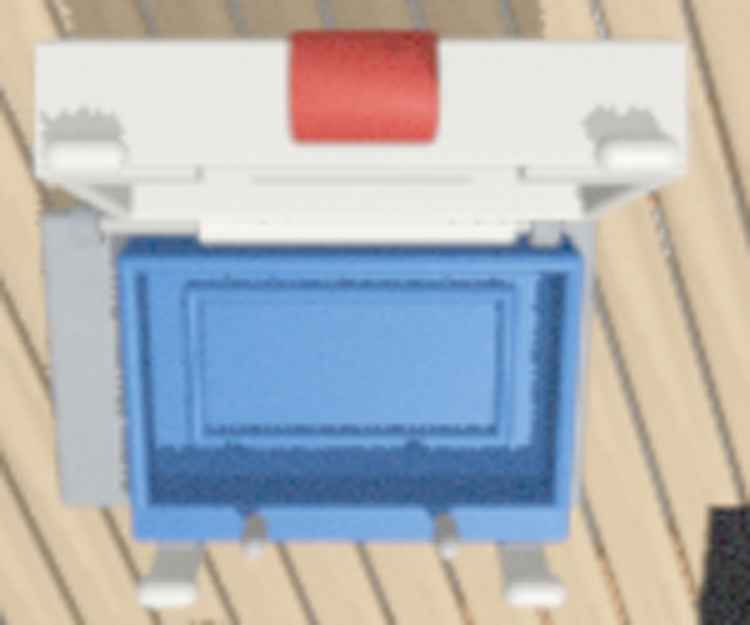

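```bash
cat >> h.py <<'E'
xm=np.array([-0.8194,0.5732,0]);ym=np.array([-0.5732,-0.8194,0]);cat0=np.array([.6130,-.2427,.181])
E
python3 - <<'E'
from h import *
import pickle
c=pickle.load(open('W1.pkl','rb'))
f=lambda x,y:(x/5+190-.4,y/5+130-.4)
P={}
for n,u,z in [('c1',(535,590),.181),('c2',(167,592),.181),('p1',(447,520),.188),('p2',(255,522),.188),('h',(363.5,88),.301),('hl',(290,100),.308),('hr',(437,100),.308),('lA',(687,40),.26),('lB',(35,40),.26),('b1',(570,540),.17),('b2',(133,540),.17),('b3',(582,255),.17),('b4',(118,255),.17)]:
    p=onz(c,f(*u),z);P[n]=p; print(n,p.round(4),((p-cat0)@xm).round(4),((p-cat0)@ym).round(4))
y=P['c2']-P['c1'];print(np.arctan2(-y[0],y[1]) , np.arctan2(*(P['b2']-P['b1'])[:2]),np.arctan2(*(P['lB']-P['lA'])[:2]),np.arctan2(*(P['b4']-P['b3'])[:2]),np.arctan2(*ym[:2]))
E
```

```text
c1 [ 0.645  -0.1939  0.181 ] 0.0018 -0.0583
c2 [ 0.5786 -0.2896  0.181 ] 0.0013 0.0581
p1 [ 0.6052 -0.2015  0.188 ] 0.03 -0.0293
p2 [ 0.5722 -0.2498  0.188 ] 0.0294 0.0292
h [ 0.468  -0.1389  0.301 ] 0.1783 -0.0019
hl [ 0.4611 -0.1508  0.308 ] 0.1772 0.0117
hr [ 0.4767 -0.1286  0.308 ] 0.1771 -0.0154
lA [ 0.5053 -0.0785  0.26  ] 0.1824 -0.0728
lB [ 0.4238 -0.1945  0.26  ] 0.1826 0.0689
b1 [ 0.6423 -0.1771  0.17  ] 0.0136 -0.0706
b2 [ 0.5616 -0.292   0.17  ] 0.0139 0.0699
b3 [ 0.5637 -0.1236  0.17  ] 0.1087 -0.0693
b4 [ 0.4839 -0.2372  0.17  ] 0.1089 0.0695
2.5353541029793742 -2.5292463897022537 -2.5295429622071293 -2.52942430482429 -2.5311780012890988
```

Request:
play_rows(steps=[[21.4, 1.4, 0, 0, 0, 0, 60], [21.4, 1.4, 0, 0, 0, 0, 60], [0, 0, 31, 0, 0, 0, 60], [0, 0, 31, 0, 0, 0, 60], [0, 0, 31, 0, 0, 0, 60], [0, 0, 0, 0, 0, 0, 60]])

```text
time: 4.2
position: [0.4671, -0.1385, 0.3293]
eef_rot: [-3.14, -0.005, 2.533]
ft_force: [0.5, 0.1, 0.2]
grip_width: 0.0597
```

Run:
```python
from h import *
c,o=wrist(); print(o['position'],o['eef_rot'],o['ft_force'])
big(c,0,0,512,384,1.5,'w2.png')
big(cam('scene'),220,100,170,130,4,'s2.png')
```

```text
[ 0.46712514 -0.13848942  0.32932256] [-3.14036112 -0.00479392  2.53255419] [0.46426341 0.068195   0.22584193]
```

View pics/w2.png

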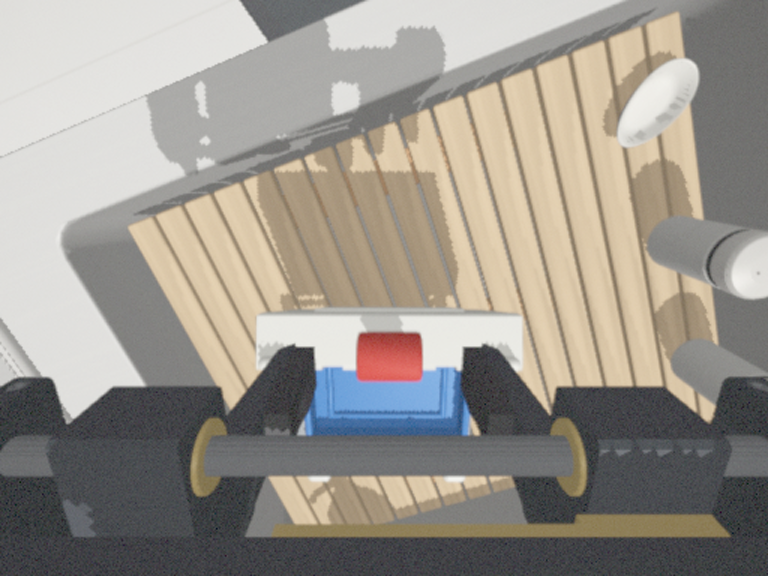

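View pics/s2.png

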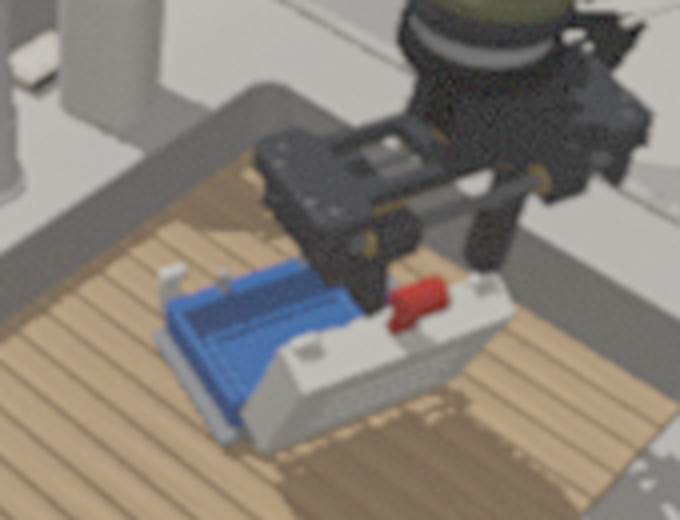

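Request:
play_rows(steps=[[-1, 0, 15, 0, 0, 0, 60], [-1, 0, 15, 0, 0, 0, 60], [0, 0, 0, 0, 0, 0, 40], [0, 0, 0, 0, 0, 0, 20], [0, 0, 0, 0, 0, 0, 20], [0, 0, 0, 0, 0, 0, 20], [0, 0, 0, 0, 0, 0, 20]])

```text
time: 5.18
position: [0.4705, -0.1413, 0.3013]
eef_rot: [3.141, 0.001, 2.53]
ft_force: [-0.9, 1.0, 4.7]
grip_width: 0.0277
```

Run:
```python
from h import *
c,o=wrist(); print(o['position'],o['eef_rot'],o['ft_force'],o['grip_width'])
big(c,0,0,512,384,1.5,'w3.png')
p=o['position'];H=cat0+.1185*xm
print((p-H)@xm,(p-H)@ym,p[2]-.172)
```

```text
[ 0.47045173 -0.14130782  0.30130006] [3.14071669e+00 8.28068562e-04 2.53002661e+00] [-0.86065079  0.99407444  4.71351054] 0.027732445040692028
0.0564250583743992 -0.001372089350288594 0.12930005695267355
```

View pics/w3.png

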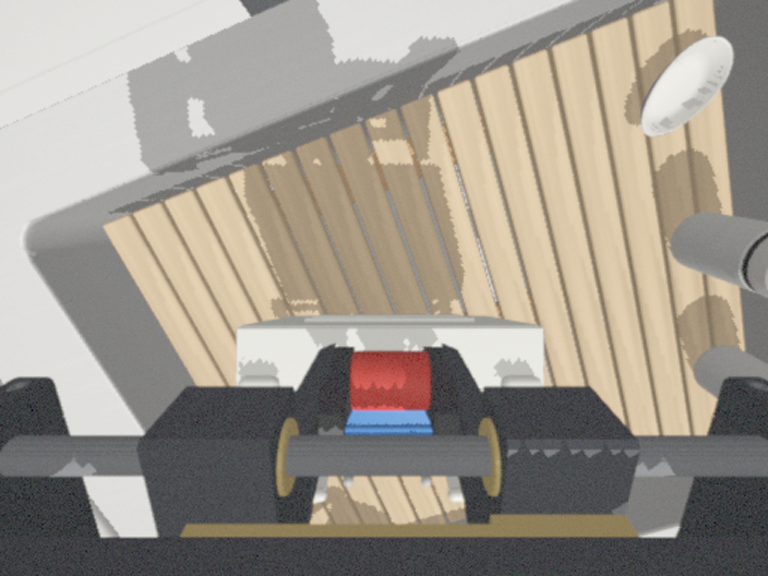

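Run:
```python
import numpy as np
f=lambda q:np.array([-.142*np.cos(q)+.012*np.sin(q),.142*np.sin(q)+.012*np.cos(q)])
qs=np.r_[np.arange(1.915,.36,-.1),.35,.25,.15,.1,.05,0]
for a,b in zip(qs,qs[1:]):
    d=(f(b)-f(a))*1000;print(round(b,3),d[0].round(1),(-d[1]).round(1))
```

```text
1.815 -13.2 -5.3
1.715 -13.7 -3.9
1.615 -14.0 -2.5
1.515 -14.2 -1.1
1.415 -14.2 0.3
1.315 -14.1 1.7
1.215 -13.9 3.1
1.115 -13.5 4.5
1.015 -13.0 5.8
0.915 -12.4 7.1
0.815 -11.6 8.3
0.715 -10.7 9.4
0.615 -9.7 10.4
0.515 -8.6 11.3
0.415 -7.4 12.1
0.35 -4.2 8.3
0.25 -5.3 13.2
0.15 -4.0 13.7
0.1 -1.5 7.0
0.05 -1.1 7.0
0.0 -0.8 7.1
```

Request:
play_rows(steps=[[-13.2, 0, -5.3, 0, 0, 0, 20], [-13.7, 0, -3.9, 0, 0, 0, 20], [-14.0, 0, -2.5, 0, 0, 0, 20], [-14.2, 0, -1.1, 0, 0, 0, 20], [-14.2, -0.4, 0.3, 0, 0, 0, 20], [0, 0, 0, 0, 0, 0, 20]])

```text
time: 5.98
position: [0.5263, -0.1811, 0.3126]
eef_rot: [3.141, -0.002, 2.53]
ft_force: [-0.4, 2.1, -0.1]
grip_width: 0.0275
```

Run:
```python
from h import *
c,o=wrist(); print(o['position'],o['eef_rot'],o['ft_force'],o['grip_width'])
big(cam('scene'),220,100,170,130,4,'s3.png')
p=o['position'];H=cat0+.1185*xm
print((p-H)@xm,(p-H)@ym,p[2]-.172)
```

```text
[ 0.52632435 -0.18114324  0.31263688] [ 3.14135042e+00 -2.07157844e-03  2.52976848e+00] [-0.37642955  2.10549939 -0.10520336] 0.02751792145404958
-0.01219062641182104 -0.0007571286053804617 0.14063687872771619
```

View pics/s3.png

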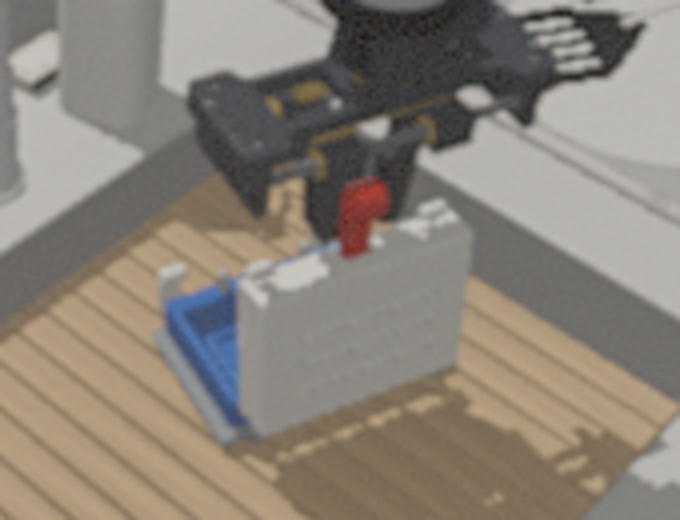

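Swing works, forces are small. Continue to about q = 0.35.

Request:
play_rows(steps=[[-14.1, 0, 1.7, 0, 0, 0, 20], [-13.9, 0, 3.1, 0, 0, 0, 20], [-13.5, 0, 4.5, 0, 0, 0, 20], [-13.0, 0, 5.8, 0, 0, 0, 20], [-12.4, 0, 7.1, 0, 0, 0, 20], [-11.6, 0, 8.3, 0, 0, 0, 20], [-10.7, 0, 9.4, 0, 0, 0, 20], [-9.7, 0, 10.4, 0, 0, 0, 20], [-8.6, 0, 11.3, 0, 0, 0, 20], [-7.4, 0, 12.1, 0, 0, 0, 20], [-4.2, 0, 8.3, 0, 0, 0, 20], [0, 0, 0, 0, 0, 0, 20], [0, 0, 0, 0, 0, 0, 20]])

```text
time: 7.7
position: [0.6234, -0.2498, 0.2299]
eef_rot: [-3.141, -0.003, 2.53]
ft_force: [-3.5, 3.7, -4.6]
grip_width: 0.0275
```

Run:
```python
from h import *
import pickle
c,o=wrist(); print(o['position'],o['eef_rot'],o['ft_force'],o['grip_width'])
T=cam('top');S=cam('scene')
pickle.dump((c,o,T,S),open('D4.pkl','wb'))
big(S,220,100,170,130,4,'s4.png');big(T,240,145,130,110,6,'t4.png');big(c,0,0,512,384,1.5,'w4.png')
p=o['position'];H=cat0+.1185*xm
print((p-H)@xm,(p-H)@ym,p[2]-.172)
```

```text
[ 0.62335264 -0.24984877  0.22987873] [-3.14089188 -0.0032071   2.52984705] [-3.46566096  3.65163772 -4.55316167] 0.027544875199756822
-0.1310776214910285 -7.643104866488577e-05 0.05787873351793921
```

View pics/s4.png

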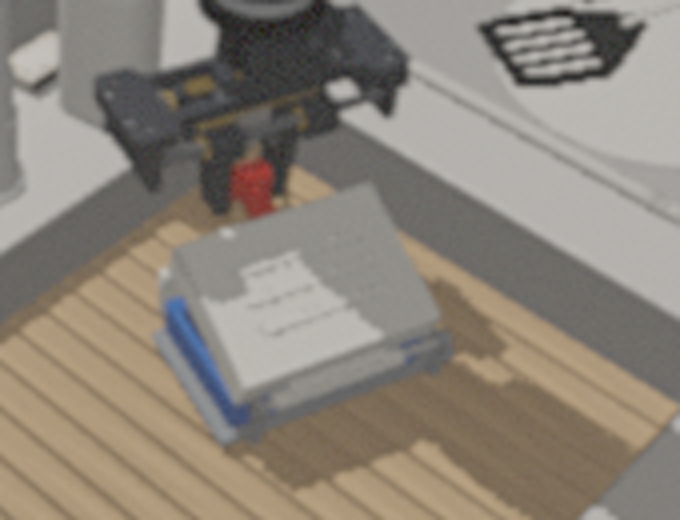

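View pics/t4.png

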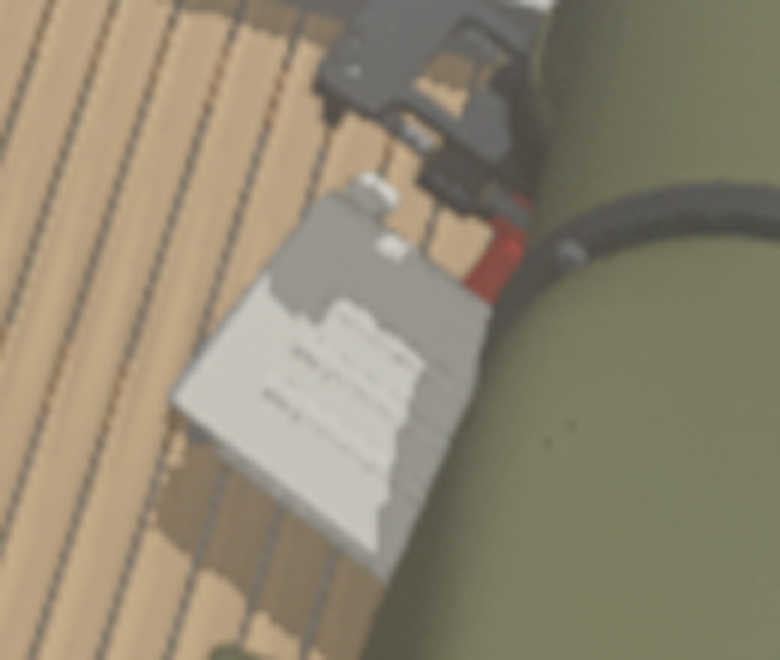

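View pics/w4.png

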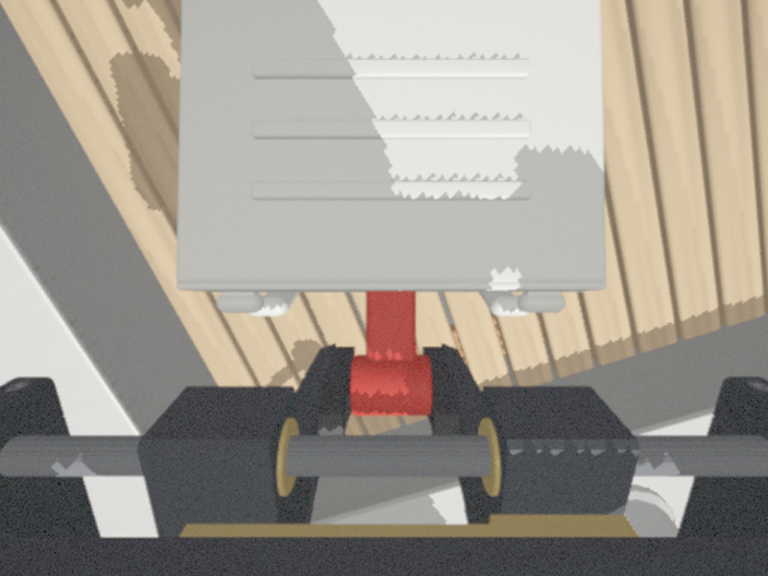

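Run:
```python
from h import *
import pickle
c=pickle.load(open('D4.pkl','rb'))[0]
big(c,110,180,300,60,2.6,'w4c.png')
a=c['img'][180:220,130:200];b=c['img'][180:220,320:390]
i=np.hstack([a,b]);cv2.imwrite('pics/w4d.png',cv2.resize(np.clip((i/255.)**.8*255,0,255).astype(np.uint8),None,fx=5.5,fy=8,interpolation=cv2.INTER_CUBIC)[:,:,::-1])
```

```text
(no output)
```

View pics/w4d.png

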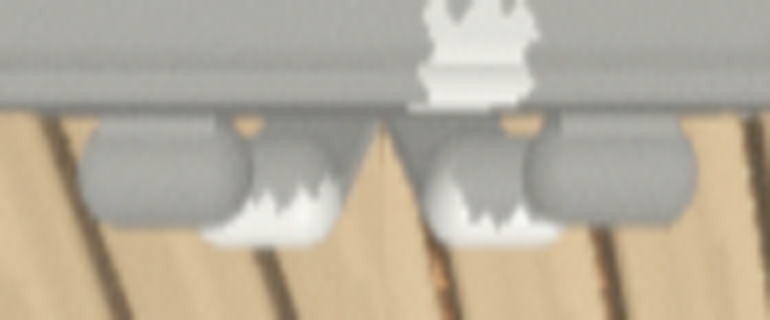

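Request:
play_rows(steps=[[-5.3, -0.4, 13.2, 0, 0, 0, 20], [-4.0, 0, 10.7, 0, 0, 0, 20], [-0.5, 0, 3, 0, 0, 0, 20], [0, 0, 0, 0, 0, 0, 20], [0, 0, 0, 0, 0, 0, 20]])

```text
time: 8.48
position: [0.6308, -0.2554, 0.2034]
eef_rot: [-3.141, -0.004, 2.53]
ft_force: [-4.7, 5.0, -0.8]
grip_width: 0.0272
```

```bash
cat > st.py <<'E'
from h import *
import sys
c,o=wrist(); print(o['time'],o['position'],o['eef_rot'],o['ft_force'],o['grip_width'])
S=cam('scene');big(S,220,100,170,130,4,'s%s.png'%sys.argv[1]);big(c,0,0,512,384,1.5,'w%s.png'%sys.argv[1])
p=o['position'];H=cat0+.1185*xm
print((p-H)@xm,(p-H)@ym,p[2]-.172)
E
python3 st.py 5
```

```text
8.475 [ 0.63082829 -0.25541477  0.20340928] [-3.14100722 -0.003875    2.53008936] [-4.65291669  5.02601354 -0.75938025] 0.027160772979962125
-0.1403935975954265 0.0001993057040431803 0.031409277692146076
```

View pics/s5.png

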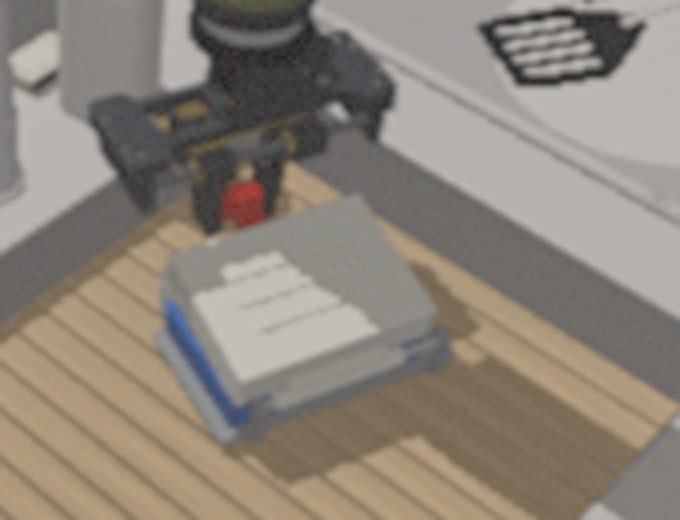

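View pics/w5.png

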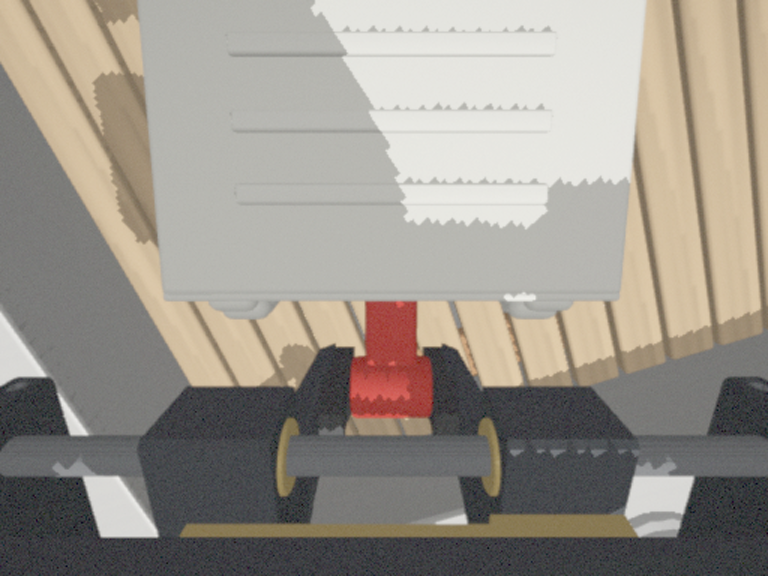

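Request:
play_rows(steps=[[0, 0, 4, 0, 0, 0, 20], [0.5, 0, 4, 0, 0, 0, 20], [0.5, 0, 4, 0, 0, 0, 20], [0, 0, 0, 0, 0, 0, 20]])

```text
time: 9.07
position: [0.6323, -0.2564, 0.1939]
eef_rot: [3.141, 0.004, 2.53]
ft_force: [-2.3, 4.0, 6.3]
grip_width: 0.0268
```

```bash
python3 st.py 6
```

```text
9.075 [ 0.63234131 -0.25641505  0.19394961] [3.14096745 0.00377141 2.52950011] [-2.28018528  3.95312954  6.33687554] 0.026758660770400344
-0.14220672442608925 0.00015167821836768264 0.02194960889817188
```

View pics/w6.png

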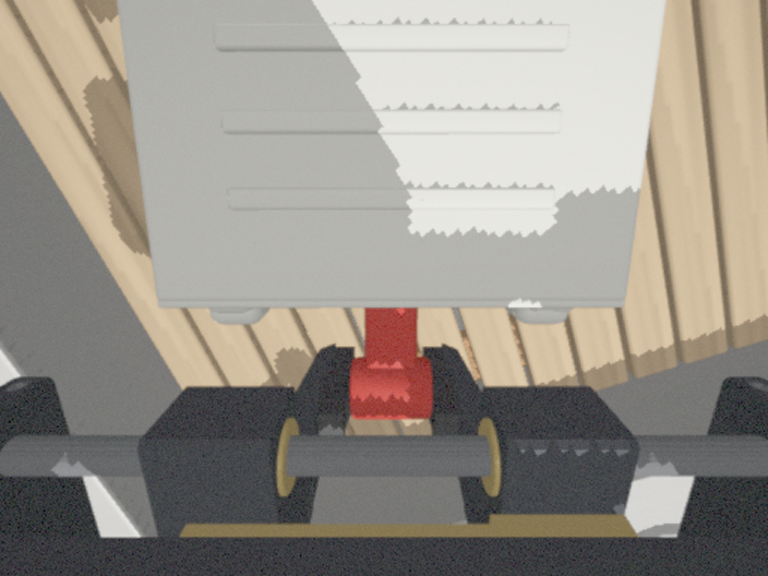

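Request:
play_rows(steps=[[0, 0, 4, 0, 0, 0, 20], [0, 0, 4, 0, 0, 0, 20], [0, 0, 2, 0, 0, 0, 20], [0, 0, 0, 0, 0, 0, 20]])

```text
time: 9.68
position: [0.6334, -0.2568, 0.1848]
eef_rot: [3.14, 0.007, 2.53]
ft_force: [-2.1, 2.5, 9.4]
grip_width: 0.0272
```

```bash
python3 st.py 7
```

```text
9.675 [ 0.63340523 -0.2568018   0.18481084] [3.1402456  0.00667756 2.5296336 ] [-2.13127715  2.52371999  9.35837568] 0.027226642983644345
-0.14330019299895252 -0.0001412610607940295 0.01281083921742232
```

View pics/w7.png

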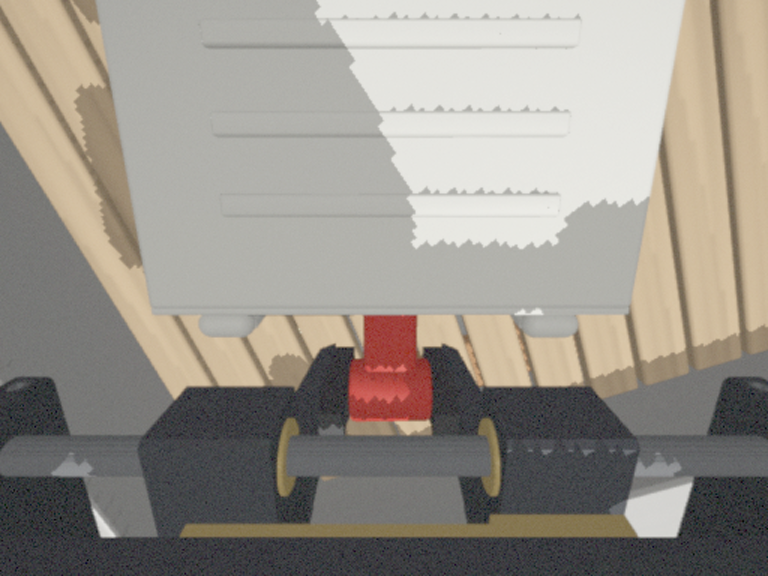

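View pics/s7.png

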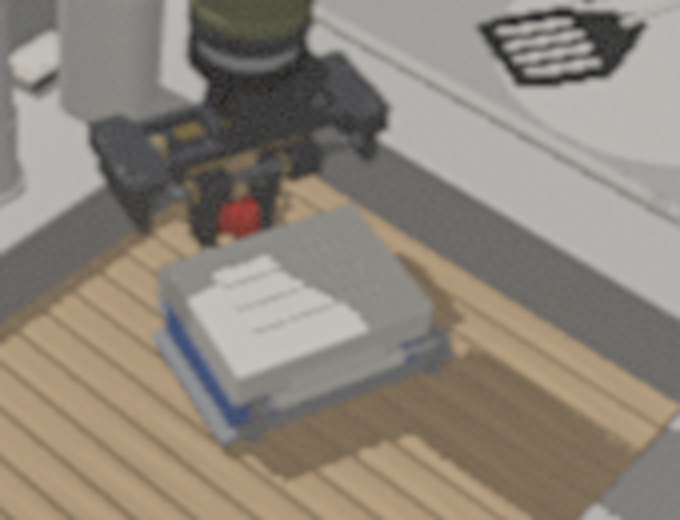

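Request:
play_rows(steps=[[0, 0, 3, 0, 0, 0, 20], [0, 0, 3, 0, 0, 0, 20], [0, 0, 0, 0, 0, 0, 20], [0, 0, 0, 0, 0, 0, 20]])

```text
time: 10.28
position: [0.6336, -0.2574, 0.1772]
eef_rot: [3.141, 0.007, 2.529]
ft_force: [5.5, -1.5, 1.7]
grip_width: 0.0274
```

```bash
python3 st.py 8
```

```text
10.275 [ 0.63356318 -0.25736304  0.17723571] [3.14086082 0.00701655 2.52932855] [ 5.5405186  -1.45508596  1.71076164] 0.027361255388209618
-0.14375132067776114 0.00022808075076023143 0.0052357082469424165
```

View pics/w8.png

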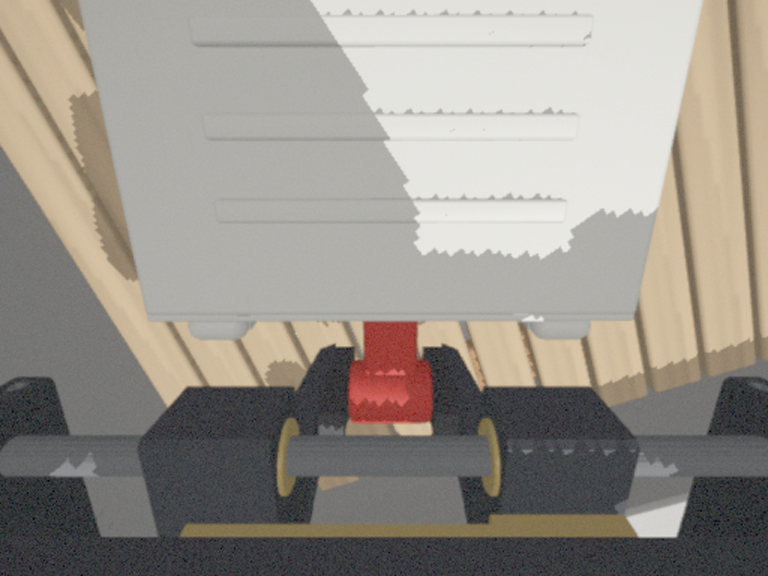

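View pics/s8.png

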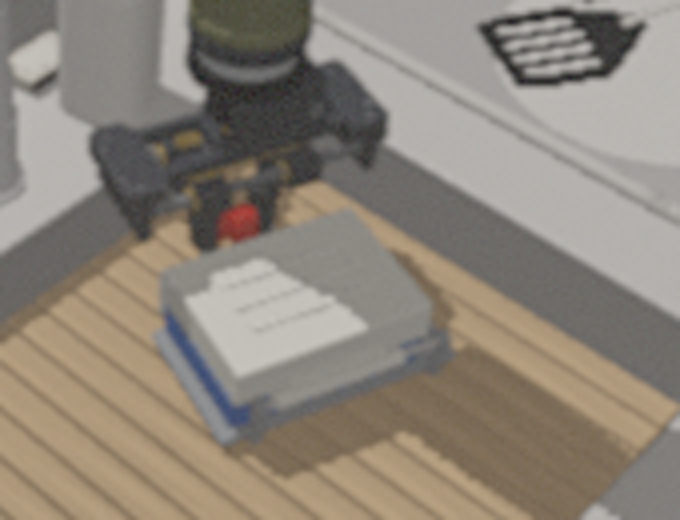

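Request:
play_rows(steps=[[0, 0, 2, 0, 0, 0, 20], [0, 0, 2, 0, 0, 0, 20], [0, 0, 2, 0, 0, 0, 20], [0, 0, 0, 0, 0, 0, 20]])

```text
time: 10.88
position: [0.6336, -0.2574, 0.1725]
eef_rot: [3.141, 0.007, 2.529]
ft_force: [3.5, -1.4, 9.6]
grip_width: 0.0274
```

```bash
python3 st.py 9
```

```text
10.875 [ 0.63358191 -0.2573767   0.17247814] [3.14065006 0.0074793  2.52918781] [ 3.48111515 -1.40159401  9.5734773 ] 0.027389830869320137
-0.14377449371900344 0.00022853596631297796 0.00047814294194506446
```

View pics/w9.png

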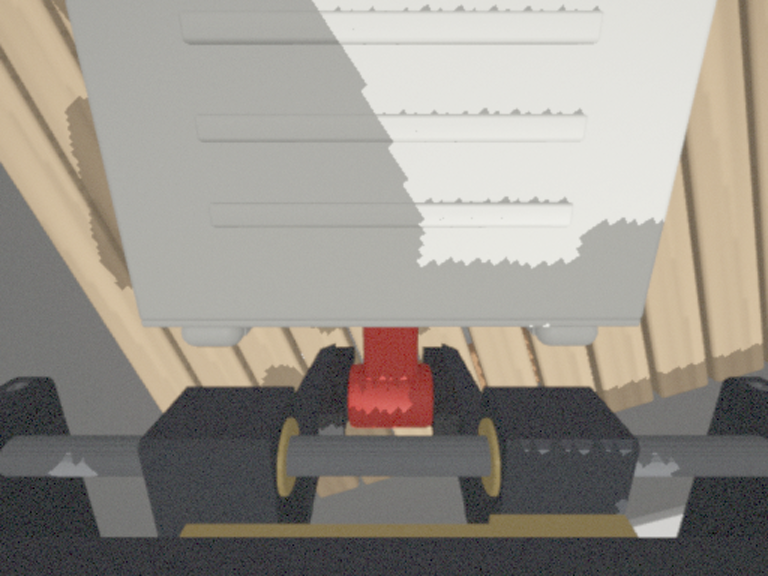

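View pics/s9.png

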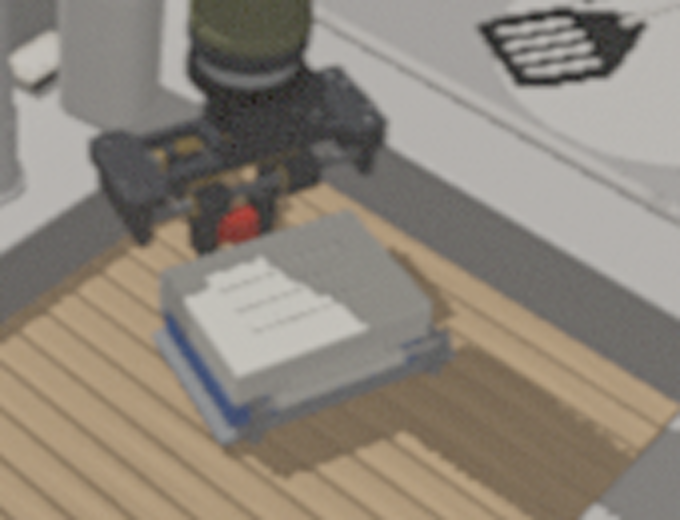

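Request:
play_rows(steps=[[0, 0, 0, 0, 0, 0, 50], [0, 0, 0, 0, 0, 0, 50], [0, 0, -20, 0, 0, 0, 50], [0, 0, -20, 0, 0, 0, 50], [0, 0, -20, 0, 0, 0, 50], [0, 0, 0, 0, 0, 0, 50]])

```text
time: 11.72
position: [0.6312, -0.2558, 0.231]
eef_rot: [3.141, 0.001, 2.53]
ft_force: [-0.3, 0.3, -0.7]
grip_width: 0.0499
```

```bash
python3 st.py 10
python3 - <<'E'
from h import *
big(cam('scene'),245,140,100,75,8,'s10c.png')
E
```

```text
11.725 [ 0.63123429 -0.25576515  0.23100278] [3.14144006e+00 1.38982543e-03 2.52961942e+00] [-0.28442484  0.32135787 -0.73681572] 0.049941979032155165
-0.14092711311989375 0.00025368853601246083 0.05900278416537477
```

View pics/w10.png

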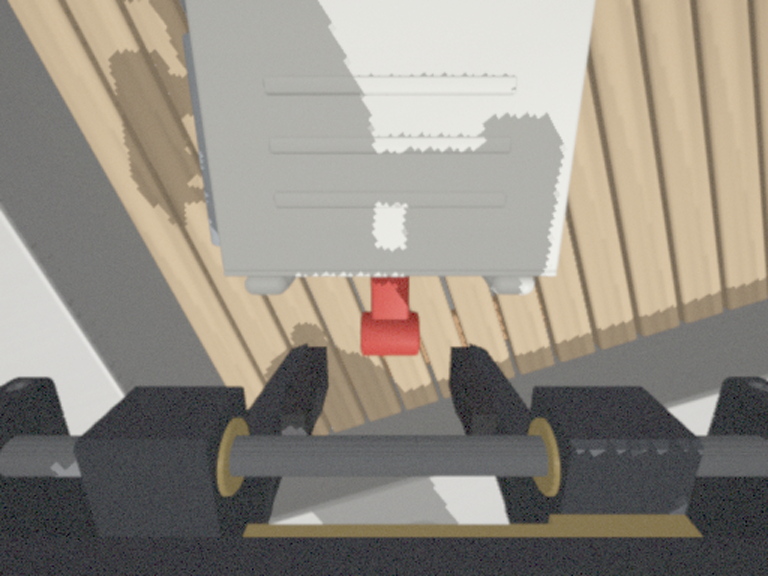

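View pics/s10c.png

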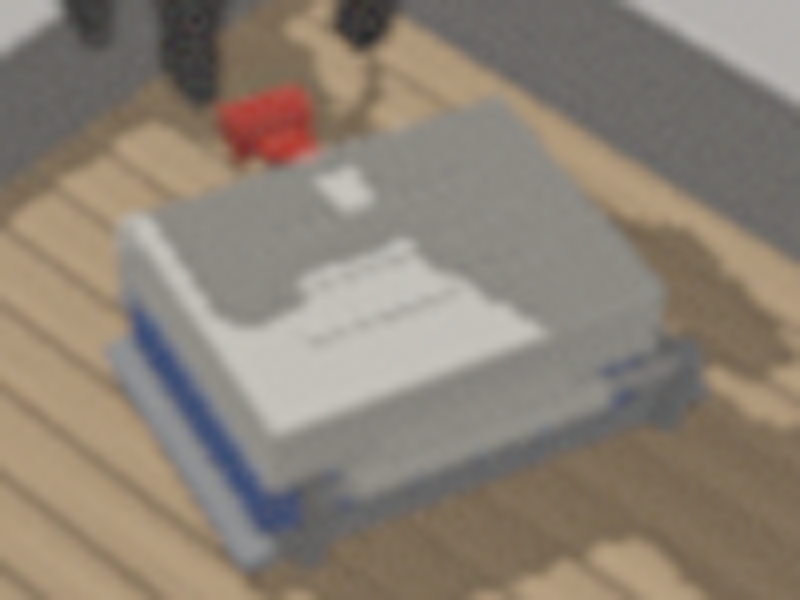

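Run:
```python
from h import *
c,o=wrist();S=cam('scene')
im=c['img'].astype(int);r=((im[...,0]>1.8*im[...,1])&(im[...,0]>50)).astype(np.uint8)
r[:205]=0;r[250:]=0;ys,xs=np.nonzero(r);print(xs.min(),xs.max(),ys.min(),ys.max())
uw=((xs.min()+xs.max())/2,(210+237)/2)
i=S['img'].astype(int);r=((i[...,0]>1.7*i[...,1])&(i[...,0]>50));r[:, :270]=0;r[:,290:]=0;r[:145]=0;r[170:]=0;ys,xs=np.nonzero(r);print(xs.min(),xs.max(),ys.min(),ys.max())
H=cat0+.1185*xm
f=lambda a,s=1:(a[0]/8+245-.4,a[1]/8+140-.4)
for n,w,s in [('h',(390,333),(268,125)),('lidfrontL',(557,272),(125,225)),('lidfrontR',(222,272),(497,97))]:
    p,e=tri(c,(w[0]/1.5-.2,w[1]/1.5-.2),S,f(s));print(n,p.round(4),e.round(4),((p-H)@xm).round(4),((p-H)@ym).round(4))
```

```text
240 280 205 241
272 284 150 160
h [ 0.63   -0.2538  0.1847] 0.0026 -0.1388 -0.0006
lidfrontL [ 0.6432 -0.177   0.1972] 0.0033 -0.1055 -0.0711
lidfrontR [ 0.562  -0.2875  0.204 ] 0.0036 -0.1024 0.066
```

Request:
play_rows(steps=[[0, 0, 0, 0, 0, 0, 0], [0, 0, 0, 0, 0, 0, 0], [0, 0, 0, 0, 0, 0, 0], [-1, 0, 10, 0, 0, 0, 0], [0, 0, 6, 0, 0, 0, 0], [0, 0, 4, 0, 0, 0, 0], [0, 0, 3, 0, 0, 0, 0], [0, 0, 0, 0, 0, 0, 0]])

```text
time: 12.98
position: [0.6318, -0.2559, 0.2078]
eef_rot: [3.141, -0.0, 2.53]
ft_force: [-1.7, 0.7, 4.8]
grip_width: 0.0002
```

```bash
python3 st.py 11
```

```text
12.975 [ 0.63182177 -0.25593847  0.20775781] [ 3.14142184e+00 -4.73565849e-05  2.52980336e+00] [-1.7105336   0.74134291  4.83082443] 0.00024932954626224937
-0.14150783637848247 5.8960718323692315e-05 0.035757811526868355
```

Request:
play_rows(steps=[[0, 0, 3, 0, 0, 0, 0], [0, 0, 3, 0, 0, 0, 0], [0, 0, 3, 0, 0, 0, 0], [0, 0, 0, 0, 0, 0, 0]])

```text
time: 13.58
position: [0.6325, -0.2562, 0.2004]
eef_rot: [3.141, 0.002, 2.53]
ft_force: [-4.4, 2.2, 12.3]
grip_width: 0.0004
```

```bash
python3 st.py 12
```

```text
13.575 [ 0.63252933 -0.25617979  0.20041297] [3.14070684e+00 2.24998387e-03 2.52976119e+00] [-4.3812772   2.19138675 12.26883421] 0.00040351772613587993
-0.14222593418717533 -0.00014887287471241175 0.02841296948585989
```

View pics/w12.png

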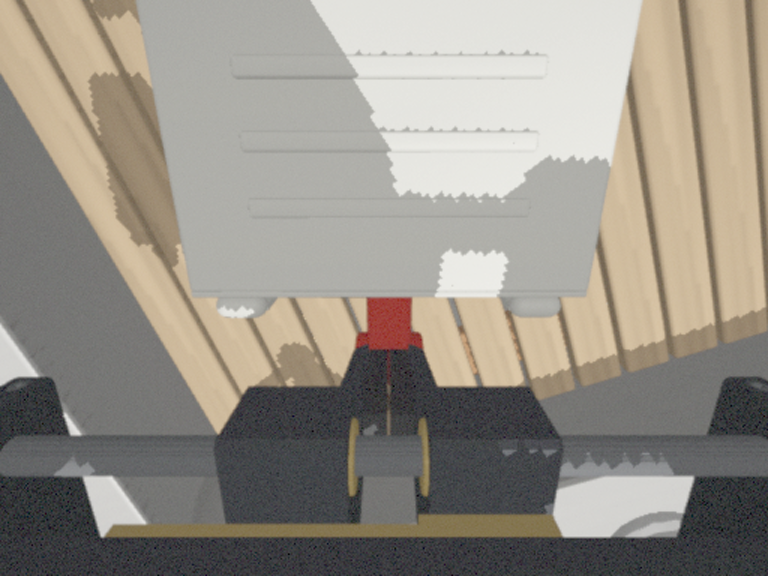

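Run:
```python
from h import *
S=cam('scene');big(S,245,130,100,80,8,'s12c.png')
o=get_obs();p=o['position'].copy();p[2]-=.017
H=cat0+.1185*xm
u=(proj(S,[p,H+xm*-.142+[0,0,0]*1])-[245,130])*8;print(u,o['ft_force'])
q=H-.142*xm;q[2]=.184;print((proj(S,[q])-[245,130])*8)
```

```text
[[264.4351106  199.449987  ]
 [264.59569854 205.17976436]] [-3.90086613  1.55245084 14.15796268]
[[265.12404832 198.79967024]]
```

View pics/s12c.png

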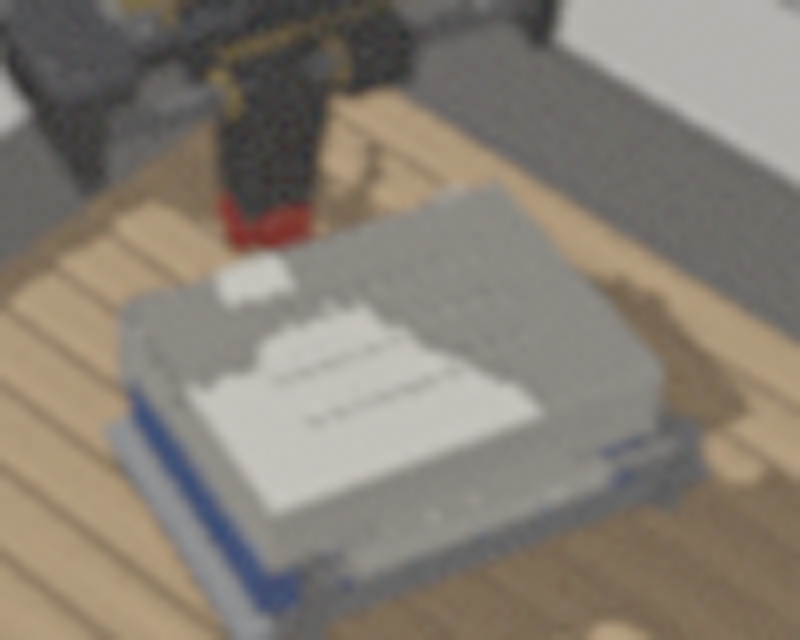

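Request:
play_rows(steps=[[0, 0, -10, 0, 0, 0, 0], [1, 0, -20, 0, 0, 0, 0], [0, 0, -3, 0, 0, 0, 50], [0, 0, 0, 0, 0, 0, 50], [0, 0, 0, 0, 0, 0, 50]])

```text
time: 14.35
position: [0.6306, -0.2553, 0.2302]
eef_rot: [-3.141, -0.002, 2.53]
ft_force: [0.6, 0.0, -0.5]
grip_width: 0.0283
```

```bash
python3 st.py 13
python3 - <<'E'
from h import *
big(cam('scene'),245,140,100,75,8,'s13c.png')
import cv2
a=cv2.imread('pics/w10.png');b=cv2.imread('pics/w13.png')
cv2.imwrite('pics/cmp.png',np.hstack([a[180:380,190:590],b[180:380,190:590]]))
a=cv2.imread('pics/s10c.png');b=cv2.imread('pics/s13c.png')
cv2.imwrite('pics/cmps.png',cv2.resize(np.vstack([a[50:350],b[50:350]]),None,fx=.9,fy=.9))
E
```

```text
14.35 [ 0.63058418 -0.25525684  0.23019297] [-3.14121998e+00 -1.64140352e-03  2.52984848e+00] [ 0.61169193  0.04371288 -0.54909876] 0.028315900488783054
-0.1401030498620976 0.00020982515648961133 0.05819297408931254
```

View pics/cmp.png

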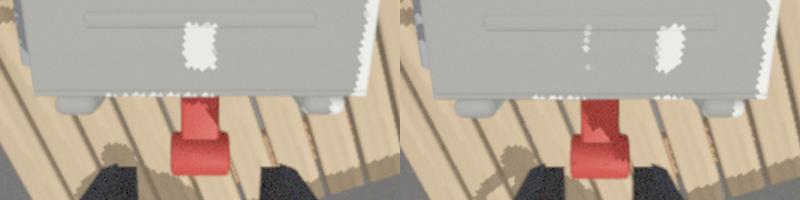

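View pics/cmps.png

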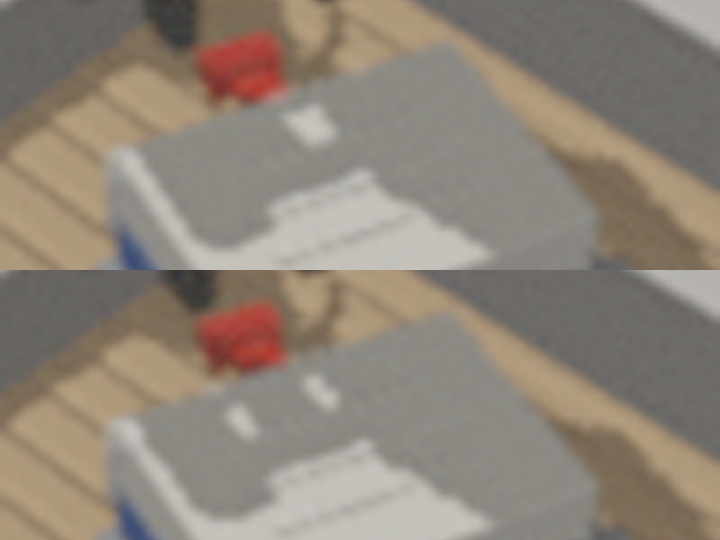

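Run:
```python
from h import *
o=get_obs();print(o['joint_pos'].round(2))
big(cam('top'),0,0,512,384,1.5,'t13.png')
```

```text
[ 0.31  0.79  0.02  1.41 -0.02  0.94  1.29]
```

View pics/t13.png

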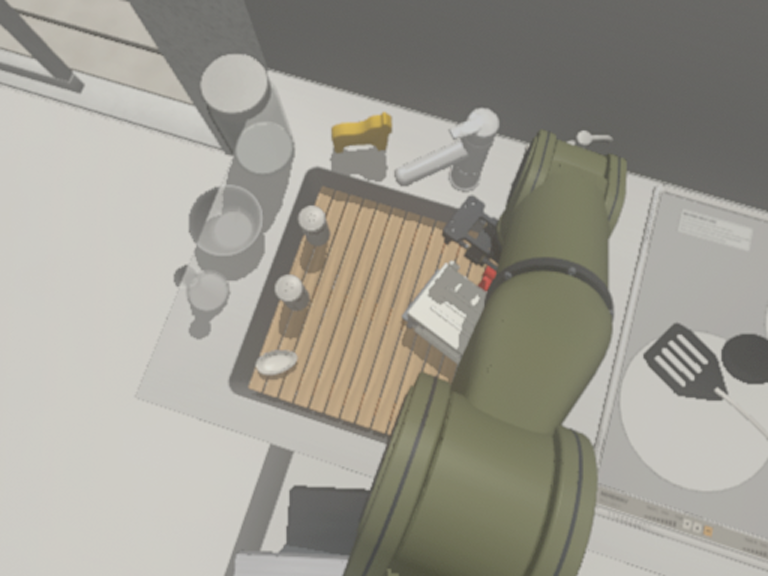

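Request:
play_rows(steps=[[15, 0, -30, 0, 0, 0, 50], [15, 0, -30, 0, 0, 0, 50], [0, 0, 0, 0, 0, -0.185, 40], [0, 0, 0, 0, 0, -0.185, 40], [0, 0, 0, 0, 0, -0.185, 40], [0, 0, 0, 0, 0, -0.185, 40], [0, 0, 0, 0, 0, -0.185, 40], [0, 0, 0, 0, 0, -0.185, 40], [0, 0, 0, 0, 0, -0.185, 40], [0, 0, 0, 0, 0, -0.185, 40], [0, 0, 0, 0, 0, -0.185, 40], [0, 0, 0, 0, 0, -0.185, 40], [0, 0, 0, 0, 0, -0.185, 40], [0, 0, 0, 0, 0, -0.185, 40], [0, 0, 0, 0, 0, -0.185, 40], [0, 0, 0, 0, 0, -0.185, 40], [0, 0, 0, 0, 0, -0.185, 40], [0, 0, 0, 0, 0, -0.185, 40], [0, 0, 0, 0, 0, -0.185, 40], [0, 0, 0, 0, 0, 0, 40]])

```text
time: 17.05
position: [0.5144, -0.0945, 0.1953]
eef_rot: [3.113, -0.141, -0.877]
ft_force: [0.8, -1.2, -0.6]
grip_width: 0.0399
```

```bash
python3 st.py 14
```

```text
17.05 [ 0.51443855 -0.09450433  0.19525866] [ 3.11260011 -0.14129112 -0.87670136] [ 0.76391458 -1.21740845 -0.61096015] 0.039927959780938355
0.047210015378292246 -0.06493610695443489 0.023258657895702695
```

View pics/w14.png

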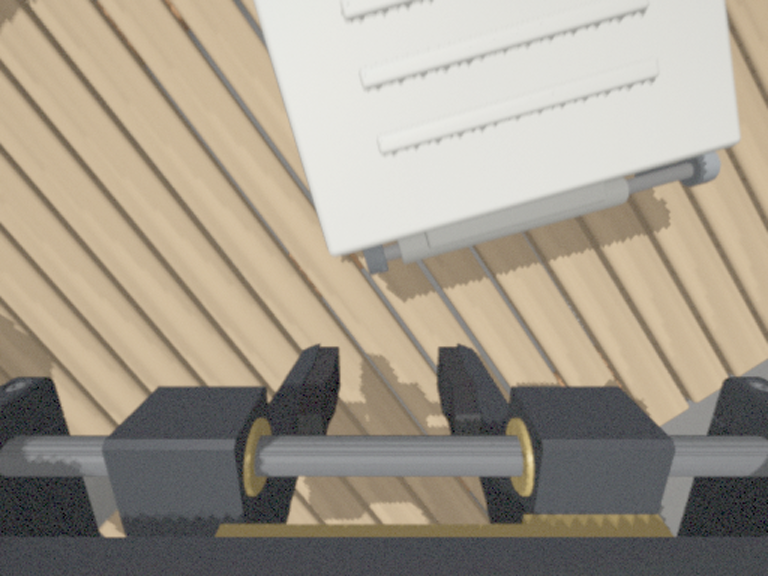

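Run:
```python
from h import *
o=get_obs();print(o['joint_pos'].round(2),o['joint_vel'].round(2),o['position'])
big(cam('top'),0,0,512,384,1.5,'t14.png');big(cam('scene'),0,0,512,384,1.5,'s14.png')
```

```text
[ 0.75  1.07 -1.47  1.98  1.25  1.39  2.65] [ 0.02 -0.   -0.   -0.03  0.    0.    0.  ] [ 0.51668984 -0.09620908  0.19637752]
```

View pics/t14.png

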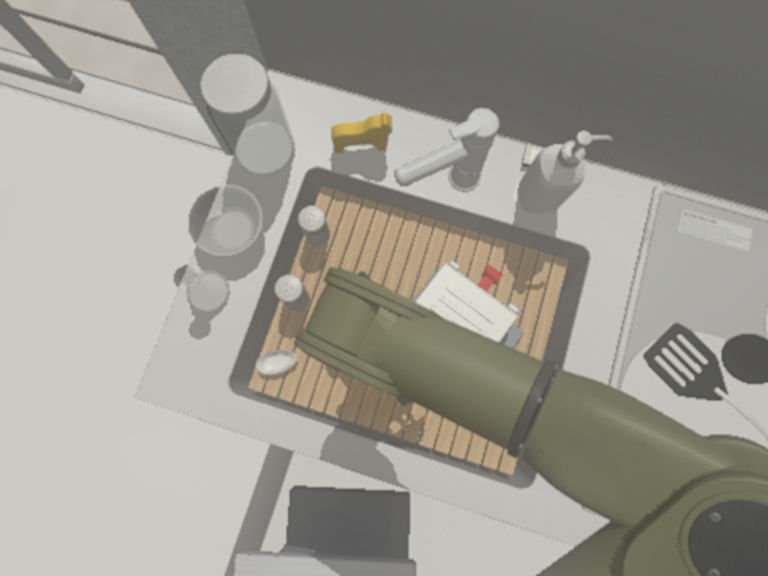

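View pics/s14.png

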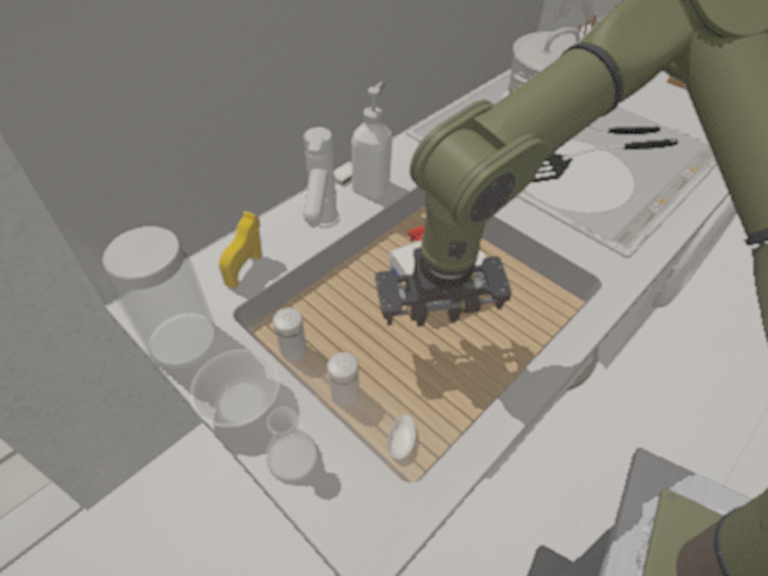

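Request:
play_rows(steps=[[0, 0, -40, 0, 0, 0, 40], [0, 0, -40, 0, 0, 0, 40], [0, 0, -40, 0, 0, 0, 40], [0, 0, 0, 0, 0, 0, 40]])

```text
time: 17.75
position: [0.4934, -0.0557, 0.293]
eef_rot: [3.124, -0.181, -0.917]
ft_force: [-0.1, -0.7, 0.9]
grip_width: 0.0401
```

Run:
```python
from h import *
o=get_obs();print(o['joint_pos'].round(2),o['joint_vel'].round(2),o['position'],o['eef_rot'],o['ft_force'])
big(cam('top'),0,0,512,384,1.5,'t15.png')
```

```text
[ 0.71  0.83 -1.47  1.96  1.04  1.34  2.65] [0.01 0.06 0.01 0.02 0.03 0.01 0.  ] [ 0.49342832 -0.05574352  0.29301186] [ 3.12351133 -0.18062816 -0.91731763] [-0.06377396 -0.6775536   0.89537539]
```

View pics/t15.png

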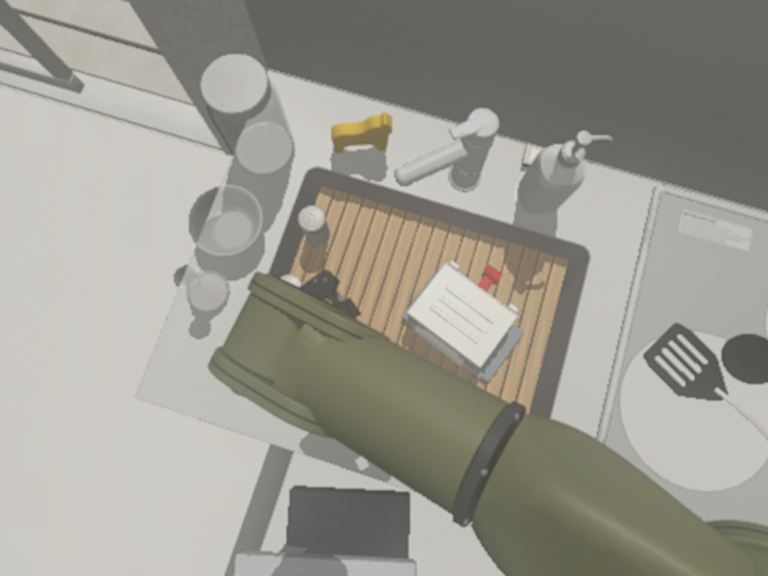

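Run:
```python
from h import *
T=cam('top');S=cam('scene')
big(T,262,165,95,95,6,'t15c.png',.9);big(S,245,140,100,75,8,'s15c.png')
```

```text
(no output)
```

View pics/t15c.png

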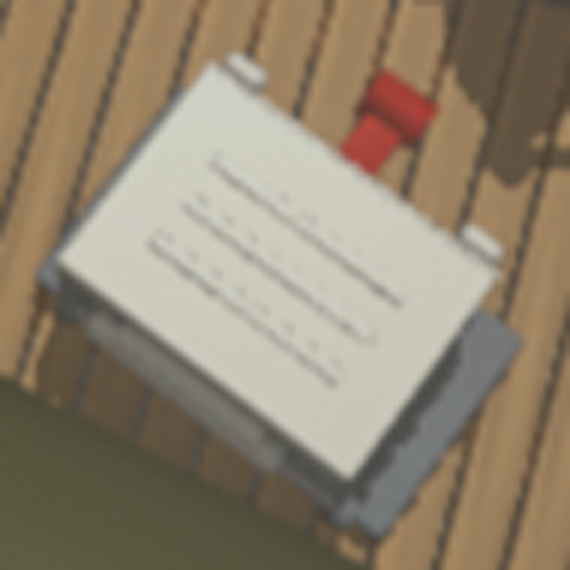

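View pics/s15c.png

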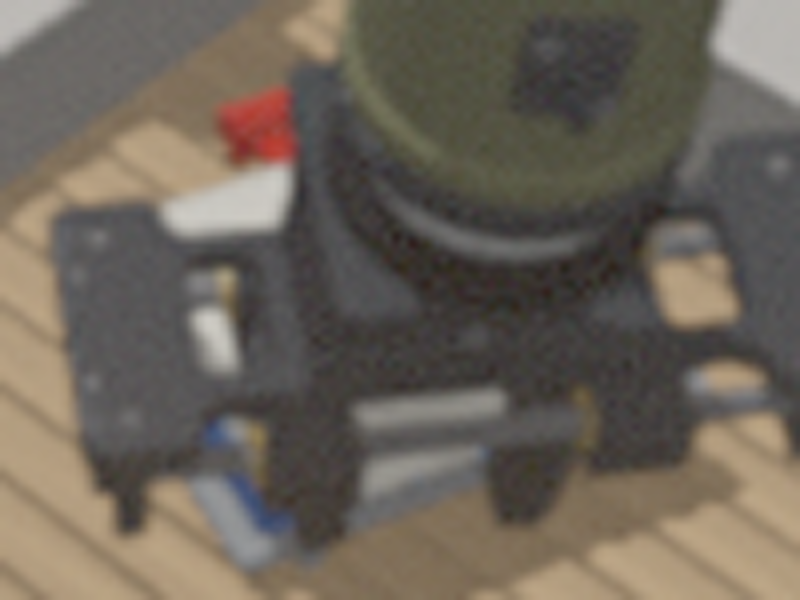

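Run:
```python
from h import *
T=read_camera('top');S=read_camera('scene');H=cat0+.1185*xm
t=lambda a:(a[0]/6+262-.4,a[1]/6+165-.4);s=lambda a:(a[0]/8+245-.4,a[1]/8+140-.4)
for n,a,b in [('h',(400,105),(268,125)),('FL',(218,63),(122,220)),('FR',(500,270),(499,95)),('RL',(57,260),(275,437)),('RR',(350,482),(664,290))]:
    p,e=tri(T,t(a),S,s(b));print(n,p.round(4),e.round(4),((p-H)@xm).round(4),((p-H)@ym).round(4))
```

```text
h [ 0.6341 -0.2587  0.1799] 0.0013 -0.145 0.001
FL [ 0.6472 -0.1831  0.1927] 0.0034 -0.1123 -0.0684
FR [ 0.5657 -0.2946  0.1968] 0.0006 -0.1095 0.0696
RL [ 0.5622 -0.1219  0.1976] 0.0006 -0.0076 -0.0698
RR [ 0.482  -0.2365  0.1991] 0.0016 -0.0076 0.0701
```

Request:
play_rows(steps=[[0, 0, -30, 0, 0, 0.18, 40], [0, 0, -30, 0, 0, 0.18, 40], [0, 0, 0, 0, 0, 0.18, 40], [0, 0, 0, 0, 0, 0.18, 40], [0, 0, 0, 0, 0, 0.18, 40], [0, 0, 0, 0, 0, 0.18, 40], [0, 0, 0, 0, 0, 0, 40]])

```text
time: 18.88
position: [0.4868, -0.0469, 0.3493]
eef_rot: [-2.996, -0.102, -2.002]
ft_force: [1.1, 0.5, 0.1]
grip_width: 0.0399
```

```bash
cat > rel.py <<'E'
from h import *
o=get_obs();print(o['time'],o['joint_pos'].round(2),o['position'],o['eef_rot'],o['ft_force'])
R=Rn.from_euler('xyz',o['eef_rot']);Rt=Rn.from_euler('xyz',[np.pi,0,2.530])
print('rotvec',(R.inv()*Rt).as_rotvec().round(3))
for x,y,z in [(-.142,0,.25)]:
    H=cat0+.1185*xm;p=H+x*xm+y*ym;p[2]=z
    print('shift in tool axes now',(R.inv().apply(p-o['position'])*1000).round(1),'in target axes',(Rt.inv().apply(p-o['position'])*1000).round(1))
E
python3 rel.py
```

```text
18.875 [ 0.68  0.62 -1.3   1.89  0.83  1.22  1.79] [ 0.48675598 -0.04692999  0.34928648] [-2.99589694 -0.10182254 -2.0024059 ] [1.05378353 0.45501199 0.0662464 ]
rotvec [-0.195  0.053  1.753]
shift in tool axes now [ 118.4 -201.1  142.6] in target axes [-239.3  -87.8   99.3]
```

Request:
play_rows(steps=[[0, 0, 0, -0.0195, 0.0053, 0.175, 40], [0, 0, 0, -0.0195, 0.0053, 0.175, 40], [0, 0, 0, -0.0195, 0.0053, 0.175, 40], [0, 0, 0, -0.0195, 0.0053, 0.175, 40], [0, 0, 0, -0.0195, 0.0053, 0.175, 40], [0, 0, 0, -0.0195, 0.0053, 0.175, 40], [0, 0, 0, -0.0195, 0.0053, 0.175, 40], [0, 0, 0, -0.0195, 0.0053, 0.175, 40], [0, 0, 0, -0.0195, 0.0053, 0.175, 40], [0, 0, 0, -0.0195, 0.0053, 0.175, 40], [0, 0, 0, 0, 0, 0, 40]])

```text
time: 20.25
position: [0.4866, -0.047, 0.3492]
eef_rot: [-3.141, -0.0, 2.536]
ft_force: [0.7, -1.0, -0.3]
grip_width: 0.0397
```

```bash
python3 rel.py
```

```text
20.25 [ 0.57  0.5  -0.89  1.81  0.45  1.05  0.48] [ 0.4866119  -0.04698053  0.34918753] [-3.14111632e+00 -3.19333984e-05  2.53561991e+00] [ 0.74831776 -0.97831262 -0.26232416]
rotvec [-0.    -0.     0.006]
shift in tool axes now [-238.9  -88.9   99.2] in target axes [-239.4  -87.6   99.2]
```

Request:
play_rows(steps=[[-30, -11, 0, 0, 0, 0.006, 40], [-30, -11, 0, 0, 0, 0, 0], [-30, -11, 0, 0, 0, 0, 0], [-30, -11, 0, 0, 0, 0, 0], [-30, -11, 0, 0, 0, 0, 0], [-30, -11, 0, 0, 0, 0, 0], [-30, -11, 0, 0, 0, 0, 0], [-30, -11, 0, 0, 0, 0, 0], [0, 0, 33, 0, 0, 0, 0], [0, 0, 33, 0, 0, 0, 0], [0, 0, 33, 0, 0, 0, 0], [0, 0, 30, 0, 0, 0, 0], [0, 0, 0, 0, 0, 0, 0], [0, 0, 0, 0, 0, 0, 0]])

```text
time: 22.0
position: [0.6329, -0.2568, 0.2219]
eef_rot: [3.14, 0.002, 2.528]
ft_force: [-0.8, 0.1, 0.1]
grip_width: 0.0002
```

```bash
python3 st.py 16; python3 rel.py
```

```text
22.0 [ 0.63288582 -0.25677226  0.22186954] [3.13982773e+00 1.92622254e-03 2.52762386e+00] [-0.80912172  0.05880813  0.09976663] 0.00023017891183190517
-0.14285765487222393 0.0001322570154853057 0.04986954316373396
22.1 [ 0.67  0.89 -0.76  1.39  0.64  1.11  0.78] [ 0.63314774 -0.25688543  0.22264108] [3.13972476 0.00343066 2.5266766 ] [ 0.10217481 -0.4441409  -0.43087231]
rotvec [ 0.002  0.003 -0.003]
shift in tool axes now [  1.    0.1 -27.4] in target axes [  1.1   0.1 -27.4]
```

View pics/w16.png

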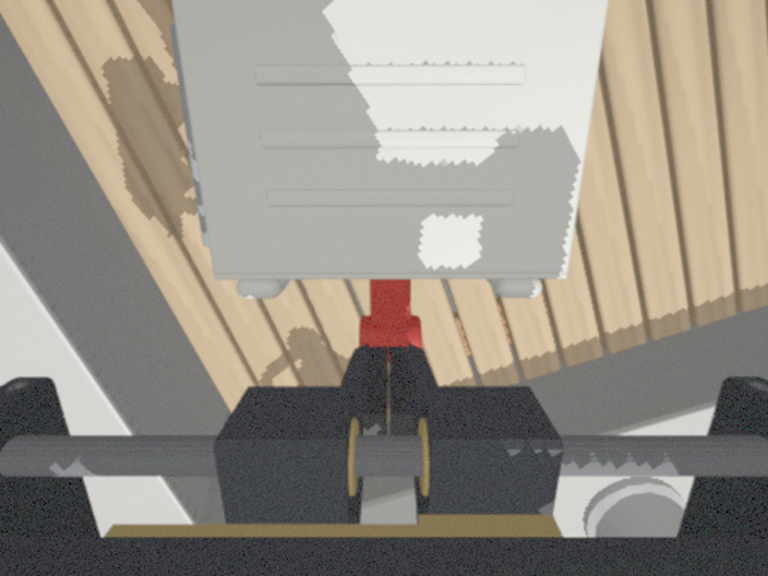

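Request:
play_rows(steps=[[1, 0, 6, 0, 0, 0, 0], [0, 0, 4, 0, 0, 0, 0], [0, 0, 0, 0, 0, 0, 0]])

```text
time: 22.48
position: [0.631, -0.2565, 0.2106]
eef_rot: [3.142, 0.0, 2.526]
ft_force: [-1.1, -0.0, 0.2]
grip_width: 0.0006
```

Request:
play_rows(steps=[[0, 0, 4, 0, 0, 0, 0], [0, 0, 0, 0, 0, 0, 0]])

```text
time: 22.72
position: [0.6319, -0.2565, 0.2077]
eef_rot: [3.141, 0.002, 2.525]
ft_force: [-0.1, 0.3, 5.3]
grip_width: 0.0001
```

Request:
play_rows(steps=[[0, 0, 5, 0, 0, 0, 0], [0, 0, 0, 0, 0, 0, 0]])

```text
time: 22.98
position: [0.6324, -0.2565, 0.2038]
eef_rot: [3.14, 0.004, 2.525]
ft_force: [-1.9, 0.5, 9.9]
grip_width: 0.0005
```

Request:
play_rows(steps=[[0, 0, 5, 0, 0, 0, 0], [0, 0, 0, 0, 0, 0, 0]])

```text
time: 23.22
position: [0.6329, -0.2564, 0.1999]
eef_rot: [3.139, 0.005, 2.525]
ft_force: [-2.3, -0.1, 14.0]
grip_width: 0.0006
```

Request:
play_rows(steps=[[0, 0, 5, 0, 0, 0, 0], [0, 0, 0, 0, 0, 0, 0]])

```text
time: 23.48
position: [0.6332, -0.2563, 0.1958]
eef_rot: [3.139, 0.006, 2.525]
ft_force: [-3.9, 0.8, 18.6]
grip_width: 0.0003
```

Request:
play_rows(steps=[[0, 0, 5, 0, 0, 0, 0], [0, 0, 0, 0, 0, 0, 0]])

```text
time: 23.72
position: [0.6334, -0.2564, 0.1918]
eef_rot: [3.139, 0.007, 2.525]
ft_force: [-4.4, 1.1, 23.4]
grip_width: 0.0007
```

```bash
python3 st.py 17
```

```text
23.725 [ 0.63335857 -0.25635567  0.19181585] [3.13908145 0.00671258 2.52498329] [-4.42834019  1.13551363 23.38145589] 0.0007495298245266446
-0.14300623325310774 -0.00048007776565759075 0.01981585486100587
```

View pics/s17.png

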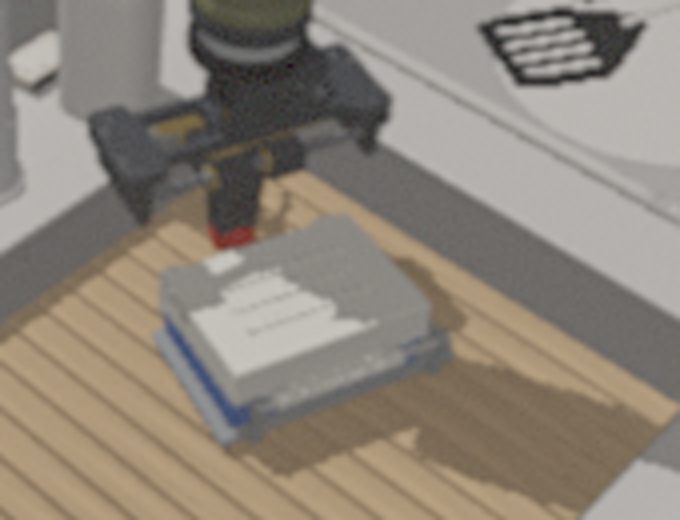

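Request:
play_rows(steps=[[0, 0, -20, 0, 0, 0, 0], [0, 0, -40, 0, 0, 0, 0], [0, 0, -40, 0, 0, 0, 0], [0, 0, -40, 0, 0, 0, 0], [40, 0, -20, 0, 0, 0, 0], [40, 0, 0, 0, 0, 0, 0], [40, 0, 0, 0, 0, 0, 0], [40, 0, 0, 0, 0, 0, 0], [40, 0, 0, 0, 0, 0, 0], [0, 0, 0, 0, 0, 0, 0], [0, 0, 0, 0, 0, 0, 0]])

```text
time: 25.2
position: [0.4686, -0.1414, 0.3469]
eef_rot: [3.141, 0.002, 2.525]
ft_force: [-0.4, -0.6, -1.1]
grip_width: 0.0008
```

Run:
```python
from h import *
import pickle
D=pickle.load(open('D0.pkl','rb'));o=get_obs();print(o['time'],o['position'],o['ft_force'])
c,_=wrist();big(c,0,0,512,384,1.5,'w18.png');T=cam('top')
a=D['top']['img'][110:270,160:380];b=T['img'][110:270,160:380]
big({'img':np.hstack([a,b])},0,0,440,160,1.8,'t18.png');S=cam('scene');big(S,245,140,100,75,8,'s18c.png')
```

```text
25.2 [ 0.46859847 -0.14142745  0.34694777] [-0.4419991  -0.62037486 -1.07170822]
```

View pics/t18.png

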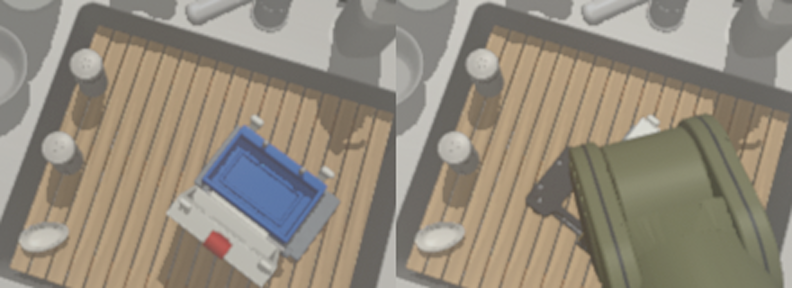

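View pics/w18.png

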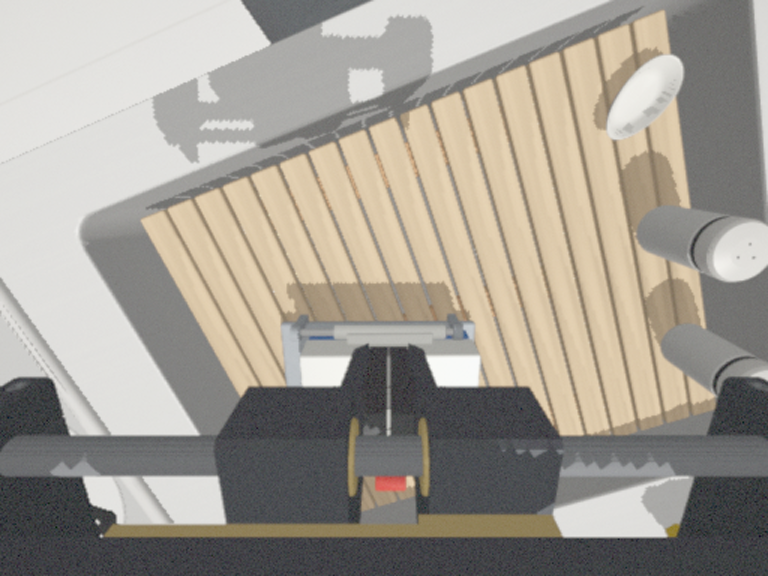

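View pics/s18c.png

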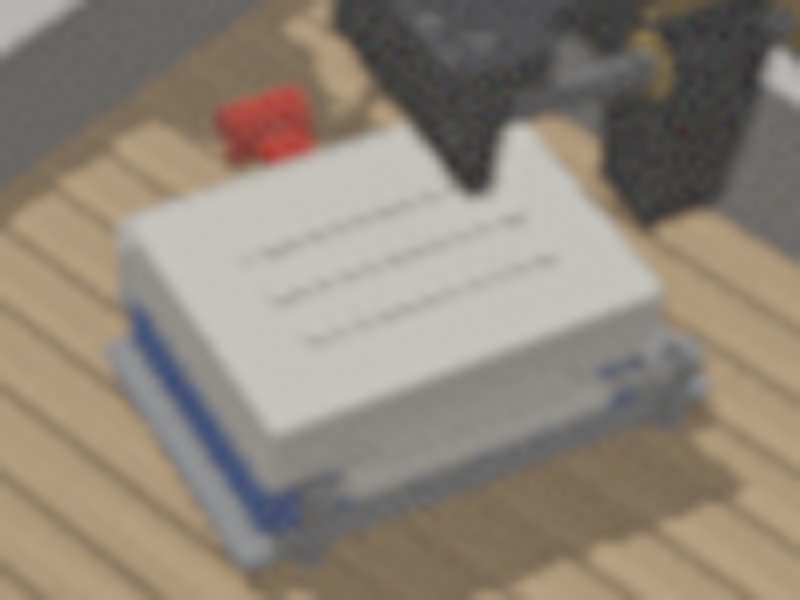

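```bash
python3 -c "
from plant import *
print(get_obs()['ft_force']);print(close_job())"
```

```text
[ 0.19368636 -0.30178027  0.37626914]
the job is handed in; nothing more can be done
None
```

The mould looks shut and latched, and I handed the job in at about 25 s with the gripper clear. I never got a front view of the catches, so "both snapped" is inferred rather than seen.

**What I did:** I gripped the red handle by its flat ends and swung the lid over. At about q = 0.35 the wrist camera showed the lid within about 0.4 mm of the pegs sideways, so I nudged it 0.4 mm. I then pressed it down, let go, pressed once more with closed fingers and retreated.

**Last checks:**
- **Catches:** while pressing, the force dropped from 9.4 to 1.7 N, as a snap would. A later press to 23 N produced no further jump, and the lid's position was unchanged.
- **Flushness:** two camera views put the lid's front edge (about z 0.195) level with its rear (about 0.198). The handle was within about 4 mm of its shut height. The cameras resolve q only to about ±0.03 rad, which is coarser than the 0.02 rad limit.
- **Bystanders:** both shakers and the spoon rest looked unmoved in the before and after top views. I did not measure their positions.

**What went wrong or disagreed:**
- I tried to turn the wrist for a front view and turned it the wrong way. That drove the last joint to its 2.65 rad limit, and the tool drifted low over the board. I saw no sign of contact and brought it back.
- During the presses the tool sank farther than the geometry allows, about 1 mm per N. I put this down to give in the arm or gripper, but did not confirm it.

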